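Hang the tape holder on the panel and load its rolls

TASK

Set up the tape station: hang the blue roll holder on the white panel, both brass screw heads through the round ends of its keyholes, and slide it down until it hangs fully in the narrow slots. Its black stop collar is still on the upright spindle and has to come off, so that every roll of tape that is there can then be threaded on, one at a time from the largest (at the bottom) to the smallest, each lying flat and fully down; last, put the collar back on top. Do not knock over the pen pot beside the panel.

Things in the scene. Friction and masses are not known exactly. Their poses are not given: they have to be found in the camera images.
- panel: White perforated desk panel, 300 mm wide, 225 mm high, upright and fixed at the back of the desk; origin at the foot of its front face, mid-width. x points into the panel, away from the robot, y to the left along it, z up. Two brass shoulder screws stand out of its front face.
- screws (a point): Point on the panel's front face midway between its two screws, 150 mm above the desk; axes of the panel. The screws are at y = +30 and -30 mm and stand out to -x: shank 8 mm in diameter, free over 8.5 mm, then a round head 18 mm in diameter, 5 mm thick, ending 13.5 mm in front of the face.
- holder: Roll holder of blue sheet, 0.35 kg, standing on its foot. Origin under the spindle's axis at the underside; x from spindle to plate, y left along the plate, z up. Foot: 6 mm thick, x from -45 to +76 mm, y from -55 to +55 mm. Upright plate at its rear edge: x from +70 to +76 mm, same width, 140 mm high.
- spindle (a point): Point on the axis of the holder's white upright spindle, 35 mm over the underside; axes of the holder. The spindle has ribs in a cross, 24 mm across its flat ends along x and along y, ribs 10 mm wide (26 mm over the corners), straight up to 57 mm over the underside, with a tapered tip up to 66 mm. The holder can be gripped and lifted by it.
- slot_ends (a point): Point on the rear face of the holder's plate midway between its keyholes, 115 mm over the underside; axes of the holder. Keyholes at y = +30 and -30 mm: round hole 28 mm in diameter, centre 90 mm over the underside; from it a slot 11 mm wide runs up. Hung, the shanks' centres lie at the slot ends, 115 mm over the underside.
- roll_1_mid (a point): Blue, largest roll of tape lying flat: a ring 68 mm in outside diameter, 10 mm high, with a round hole 33 mm in diameter through its cardboard core; some rolls are absent from some starts. This point is its centre, half-way up; z is the ring's axis, and either face may be up.
- roll_2_mid (a point): Yellow, second largest roll of tape lying flat: a ring 60 mm in outside diameter, 10 mm high, with a round hole 33 mm in diameter through its cardboard core; some rolls are absent from some starts. This point is its centre, half-way up; z is the ring's axis, and either face may be up.
- roll_3_mid (a point): Green, third largest roll of tape lying flat: a ring 52 mm in outside diameter, 10 mm high, with a round hole 33 mm in diameter through its cardboard core; some rolls are absent from some starts. This point is its centre, half-way up; z is the ring's axis, and either face may be up.
- roll_4_mid (a point): Red, smallest roll of tape lying flat: a ring 44 mm in outside diameter, 10 mm high, with a round hole 33 mm in diameter through its cardboard core; some rolls are absent from some starts. This point is its centre, half-way up; z is the ring's axis, and either face may be up.
- collar_mid (a point): Black knurled stop collar, a ring 40 mm in outside diameter, 16 mm high, with a round hole 33 mm in diameter; always there. At the start it lies loose on the holder's foot, round the spindle. This point is its centre, half-way up; z is its axis, and either face may be up.
- roll_1: Tape roll 1 of 4 by size; origin at the centre of its underside.
- roll_2: Tape roll 2 of 4 by size; origin at the centre of its underside.
- roll_3: Tape roll 3 of 4 by size; origin at the centre of its underside.
- roll_4: Tape roll 4 of 4 by size; origin at the centre of its underside.
- collar: The stop collar; origin at the centre of its underside.
- pen_pot: Black pen pot with pens, 80 mm across, 147 mm high, a bystander to the right of the panel; origin under its centre, z up.

How it is judged:
On the way, in this order (a step that is already met when the one before it is completed fails the run):
1. the holder hangs on both screws, slid down so that the shanks sit at the ends of the narrow slots, and is let go (x of slot_ends in the frame of screws between -0.0055 and 0.0015 m and y of slot_ends in the frame of screws between -0.004 and 0.004 m and z of slot_ends in the frame of screws between -0.003 and 0.003 m and angle between spindle's own z axis and vertical below 0.07 rad and contact force between the fingers and holder below 0.3 N), for 0.3 s.
2. the largest (blue) roll, if present, is threaded on the spindle of the hanging holder, lies flat and fully down, and is let go (horizontal distance between roll_1_mid and spindle below 0.008 m and z of roll_1_mid in the frame of spindle below -0.02 m and angle between the z axis of roll_1_mid and the z axis of spindle, either way round below 0.12 rad and contact force between the fingers and roll_1 below 0.3 N), for 0.2 s.
3. the second (yellow) roll, if present, is threaded on the spindle of the hanging holder, lies flat and fully down, and is let go (horizontal distance between roll_2_mid and spindle below 0.008 m and z of roll_2_mid in the frame of spindle below -0.01 m and angle between the z axis of roll_2_mid and the z axis of spindle, either way round below 0.12 rad and contact force between the fingers and roll_2 below 0.3 N), for 0.2 s.
4. the third (green) roll, if present, is threaded on the spindle of the hanging holder, lies flat and fully down, and is let go (horizontal distance between roll_3_mid and spindle below 0.008 m and z of roll_3_mid in the frame of spindle below 0 m and angle between the z axis of roll_3_mid and the z axis of spindle, either way round below 0.12 rad and contact force between the fingers and roll_3 below 0.3 N), for 0.2 s.
5. the smallest (red) roll, if present, is threaded on the spindle of the hanging holder, lies flat and fully down, and is let go (horizontal distance between roll_4_mid and spindle below 0.008 m and z of roll_4_mid in the frame of spindle below 0.01 m and angle between the z axis of roll_4_mid and the z axis of spindle, either way round below 0.12 rad and contact force between the fingers and roll_4 below 0.3 N), for 0.2 s.
6. the collar is threaded on the spindle of the hanging holder, lies flat and fully down, and is let go (horizontal distance between collar_mid and spindle below 0.008 m and z of collar_mid in the frame of spindle below 0.023 m and angle between the z axis of collar_mid and the z axis of spindle, either way round below 0.12 rad and contact force between the fingers and collar below 0.3 N), for 0.2 s.
At the end, for the whole second after the job is handed in: The holder hangs with both shanks at its slot ends (3 mm in height, 4 mm sideways, plate within 5.5 mm of the panel, upright to 4 degrees); all rolls present and the collar are round the spindle (8 mm), flat to 7 degrees, fully down, larger under smaller, collar on top, released and at rest (x of slot_ends in the frame of screws between -0.0055 and 0.0015 m and y of slot_ends in the frame of screws between -0.004 and 0.004 m and z of slot_ends in the frame of screws between -0.003 and 0.003 m and angle between spindle's own z axis and vertical below 0.07 rad and linear speed of each of holder, roll_1, roll_2, roll_3, roll_4, collar below 0.02 m/s and horizontal distance between each of roll_1_mid, roll_2_mid, roll_3_mid, roll_4_mid, collar_mid and spindle below 0.008 m and z of roll_1_mid in the frame of spindle below -0.02 m and angle between the z axis of each of roll_1_mid, roll_2_mid, roll_3_mid, roll_4_mid, collar_mid and the z axis of spindle, either way round below 0.12 rad and z of roll_2_mid in the frame of spindle below -0.01 m and z of roll_3_mid in the frame of spindle below 0 m and z of roll_4_mid in the frame of spindle between -0.008 and 0.01 m and z of collar_mid in the frame of spindle between 0.005 and 0.023 m); the robot touches nothing.
It fails at once if the pen pot is knocked over (angle between pen_pot's own z axis and vertical above 0.5 rad).
Of roll_1, roll_2, roll_3, roll_4 only 3 to 4 are there at a start; the rules pass over those that are not, and their reading is None.
At some moment in a run one of roll_1, roll_2, roll_3, roll_4, collar may be knocked a few centimetres aside while the robot is not near it.
Once in a run the grip may slacken for a moment while it holds something.
It also fails if it takes over 210 s, if anything falls off the work surface, if the arm or the gripper's body presses on something with over 40 N, if the wrist force passes 120 N, or if a joint passes its speed limit or range.

ROBOT

A 7-joint arm with a two-finger parallel gripper is mounted at the origin on the work surface; the furniture and walls round the work are solid. World frame = base frame: x ahead of the robot, y to its left, z up, the work surface at z = 0. Lengths are in m, angles in rad, forces in N, time in s.
With the tool pointing down it reaches from about 0.425 to 0.875 m from the base axis. Payload 4.7 kg.
Tool frame: the origin (TCP) lies midway between the tips of the shut fingers; the grasp point (between the pads) lies 19 mm behind it (ctrl.grip_point_offset is the distance from the TCP to the grasp point, in m); z points along the fingers, y is the line along which they close (so a half turn about z gives the same grasp; the last joint's range is limited). The gripper opens to 87 mm and grips with 3 to 60 N. Pads are 19 mm wide; open, the fingers measure 117 mm over their backs; the gripper's body (75 mm by 190 mm) begins 51 mm behind the grasp point.
Start: joints at [1.298, 0.321, -0.07, 1.45, 0.023, 1.371, -0.057], TCP at [0.184, -0.623, 0.223] pointing down, gripper open.
Joint ranges: [-2.86, 2.86], [-0.3, 2.09], [-1.38, 1.24], [0.06, 2.45], [-1.56, 4.7], [0.09, 2.05], [-2.69, 2.69]. Speed limits (rad/s): [2.57, 2.57, 3.14, 3.14, 3.14, 3.14, 3.14].

INTERFACE

Orientations are given as a rotation vector (axis times angle).
In Python, from bench import ctrl gives the robot as it stands.
- The arm moves only by the tool move_arm, never from a script. Its argument "increments" is text: rows parted by semicolons, each of 7 numbers parted by spaces: the shift along the world's x, y, z in mm, then the turn, a rotation vector about the world's x, y, z in degrees, then the closure in counts, from 0 (fully open) to 255 (shut). A call has exactly 8 rows; each row shifts and turns the commanded pose from where the row before left it; what a row does not reach is not made up. A row lasts 1/12 s, in which the tool goes at most 41.7 mm and 7.16 degrees, less where a joint would pass 70% of its speed; a pose out of reach is approached as far as the arm can. A call with a gripper value outside its range is refused whole. The fingers move at their own pace and stop on an object; "grip_force" is the grip in N (left out, the last holds). Time passes only in rows, so rows that do not move let the fingers close, or fill a call up. It gives the time, the measured TCP pose, the force, the opening and the grip force at its end, in the units of the state.
- ctrl.get_state(): the state, without advancing time (a new reading comes with each control period).
- ctrl.get_image(name): name is "scene" or "top"; returns a dict with "frame" (480x640x3 uint8, red, green, blue), "depth" (480x640 float32, m along the optical axis (not along the pixel's ray), 0 where there is no reading), "fx", "fy", "cx", "cy" (pixels), "position" and "orientation" of the camera in the world. Camera axes: x right, y down, z forward; pixel columns grow to the right and rows downward; lengths in m; the calibration is good to about 2 mm. A picture is of the moment at which its call begins.
- ctrl.close_job(): hands the job in; it is judged then, once.
Trained networks look in a picture, given as the dict that the camera call returned (one of the last four; its "shot" number tells which), for a name from the list of things; names that differ only in an ending like _2 or _b are one class to them, and where a whole thing is asked for, a point or a joint stands for the part that bears it (a point fixed in the world has none). Each returns a list of dicts, best first, with "score" (0 to 1); they miss things now and then, are a little off and sometimes report something else, mostly with a low value. They report only what shows in the picture. A call takes as long as a camera call.
- ctrl.find_in(target, picture): "centre" ([x, y, z] in m, in world coordinates, good to about 4 mm: the middle of the surface that is visible of it).
- ctrl.silhouettes(target, picture): "region" (480x640 bool, what is visible of it).
The state is a dict: "time": time; "joint_positions": joint angles; "qd": joint speeds; "joint_torque": joint torques, N m; "position": TCP position; "tool_rot": TCP orientation; "ft_force": force on the tool from outside, world axes, zero at the start; "torque": the same for the moment, N m; "grip_width": opening from 0.0 (shut) to 1.0 (fully open); "grip_force": force on a finger pad.
Only numpy, scipy, OpenCV 4.12 (cv2) and the standard library are available. Lean on these libraries where they do the work, as an engineer would, in place of code of your own. Each camera call takes 0.05 s, during which the arm holds its last target. There are 200 camera calls.

## Working session

There is one attempt and no reset: what is moved stays moved. The work goes in short steps, Python scripts to look and compute and a tool call to move; the robot and the scene stay as the last step left them, time stands still between calls to the robot, and variables do not carry over. Pictures are saved under pics/ and viewed, at most 14 in all, crops included, and the job is handed in when it is done.

Besides the shell and the picture viewer there is one more tool, called after ">>>" as name(argument=value, ...) on one line, values as JSON. move_arm: Moves the arm, as the interface text tells. Its arguments: {"type":"object","properties":{"increments":{"type":"string"},"grip_force":{"type":"number"}},"required":["increments"]}

```bash
mkdir -p pics; cat > h.py <<'E'
import numpy as np, cv2
from scipy.spatial.transform import Rotation as R
from bench import ctrl
def Rm(o):
    o=np.array(o,float); return o if o.shape==(3,3) else R.from_rotvec(o).as_matrix() if o.size==3 else R.from_quat(o).as_matrix()
def cloud(p):
    d=p["depth"]; v,u=np.mgrid[:480,:640]
    c=np.dstack([(u-p["cx"])/p["fx"]*d,(v-p["cy"])/p["fy"]*d,d])
    return c@Rm(p["orientation"]).T+np.array(p["position"])
def save(p,n,crop=None,scale=1):
    f=p["frame"][:,:,::-1]
    if crop: f=f[crop[1]:crop[3],crop[0]:crop[2]]
    cv2.imwrite("pics/"+n,cv2.resize(f,None,fx=scale,fy=scale))
E
python3 - <<'E'
from h import *
np.set_printoptions(precision=4,suppress=True)
s=ctrl.get_state(); print(s["time"],s["position"],s["tool_rot"],s["grip_width"])
a=ctrl.get_image("scene"); b=ctrl.get_image("top")
save(a,"s0.png");save(b,"t0.png")
for n,p in(("s",a),("t",b)):
    print(n,np.array(p["position"]),np.array(p["orientation"]))
    for t in ["panel","holder","spindle","roll_1","roll_2","roll_3","roll_4","collar","pen_pot","slot_ends"]:
        try: print(t,[(np.array(r["centre"]).round(3).tolist(),round(r["score"],2)) for r in ctrl.find_in(t,p)[:5]])
        except Exception as e: print(t,e)
E
```

```text
0.0 [ 0.1836 -0.6229  0.2215] [-3.1075 -0.4487  0.0006] 0.9970645858010014
s [ 0.0024 -0.3764  0.4575] [-1.8611  0.8338 -0.5277]
panel [([0.677, 0.022, 0.128], 0.85), ([0.472, 0.084, 0.009], 0.17)]
holder [([0.562, 0.366, 0.039], 0.79)]
spindle []
roll_1 [([0.487, 0.196, 0.011], 0.88), ([0.503, -0.13, 0.007], 0.79), ([0.467, -0.03, 0.013], 0.78), ([0.469, 0.087, 0.009], 0.63)]
roll_2 [([0.487, 0.196, 0.011], 0.88), ([0.503, -0.13, 0.007], 0.79), ([0.467, -0.03, 0.013], 0.78), ([0.469, 0.087, 0.009], 0.63)]
roll_3 [([0.487, 0.196, 0.011], 0.88), ([0.503, -0.13, 0.007], 0.79), ([0.467, -0.03, 0.013], 0.78), ([0.469, 0.087, 0.009], 0.63)]
roll_4 [([0.487, 0.196, 0.011], 0.88), ([0.503, -0.13, 0.007], 0.79), ([0.467, -0.03, 0.013], 0.78), ([0.469, 0.087, 0.009], 0.63)]
collar [([0.679, 0.028, 0.13], 0.69), ([0.488, 0.356, 0.013], 0.62), ([0.489, 0.198, 0.005], 0.3)]
pen_pot [([0.608, -0.191, 0.081], 0.75)]
slot_ends [([0.606, -0.189, 0.082], 0.28), ([0.489, 0.197, 0.009], 0.15)]
t [0.3679 0.1315 1.3862] [-2.1381  2.1546 -0.1998]
panel [([0.678, 0.059, 0.165], 0.83)]
holder [([0.502, -0.124, 0.01], 0.65), ([0.531, 0.377, 0.006], 0.58)]
spindle [([0.531, 0.373, 0.002], 0.55)]
roll_1 [([0.473, 0.088, 0.012], 0.78), ([0.47, -0.02, 0.009], 0.75), ([0.489, 0.202, 0.012], 0.68)]
roll_2 [([0.473, 0.088, 0.012], 0.78), ([0.47, -0.02, 0.009], 0.75), ([0.489, 0.202, 0.012], 0.68)]
roll_3 [([0.473, 0.088, 0.012], 0.78), ([0.47, -0.02, 0.009], 0.75), ([0.489, 0.202, 0.012], 0.68)]
roll_4 [([0.473, 0.088, 0.012], 0.78), ([0.47, -0.02, 0.009], 0.75), ([0.489, 0.202, 0.012], 0.68)]
collar [([0.494, 0.368, 0.022], 0.5)]
pen_pot [([0.634, -0.18, 0.078], 0.58)]
slot_ends [([0.534, 0.377, 0.008], 0.91)]
```

```bash
ls .; ls pics
```

```text
h.py
pics
s0.png
t0.png
```

View pics/s0.png

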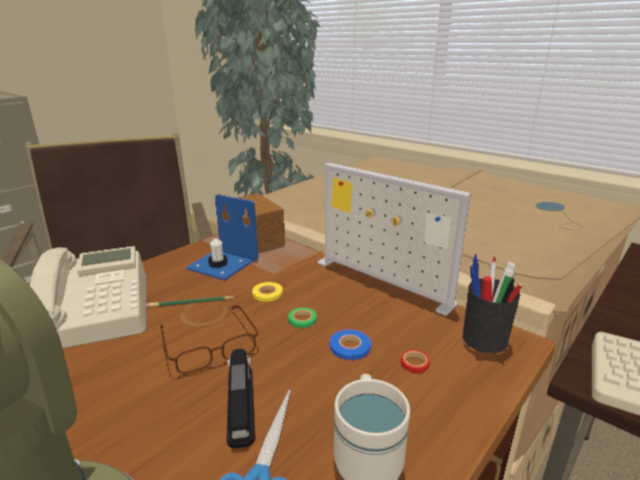

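View pics/t0.png

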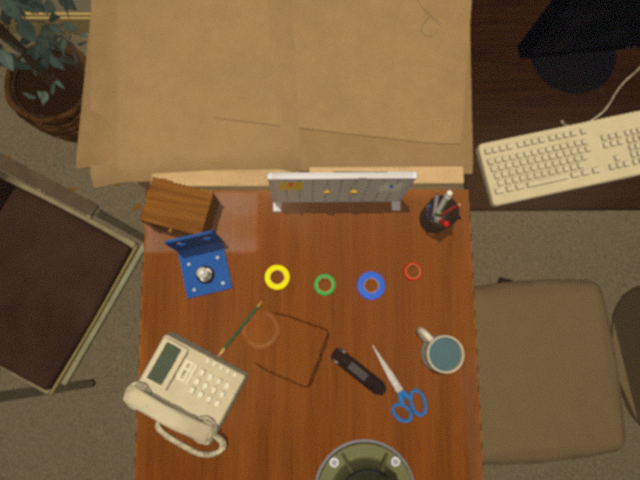

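Both views show all four rolls on the desk: yellow at (277,277), green at (325,284), blue at (371,285) and red at (412,270) in the top view. The holder with its collar is at (205,265), slightly yawed, and the panel screws are at about (326,191) and (353,191). Next I'll measure these from the clouds.

```bash
cat >> h.py <<'E'
def plane(P,it=400,tol=.002,seed=0):
    g=np.random.default_rng(seed);best=None
    for _ in range(it):
        a=P[g.choice(len(P),3,False)];n=np.cross(a[1]-a[0],a[2]-a[0])
        if np.linalg.norm(n)<1e-9: continue
        n/=np.linalg.norm(n);m=abs((P-a[0])@n)<tol
        if best is None or m.sum()>best.sum(): best=m
    Q=P[best];c=Q.mean(0);n=np.linalg.svd(Q-c,full_matrices=False)[2][2]
    return c,n,best
def hsv(p): return cv2.cvtColor(p["frame"],cv2.COLOR_RGB2HSV).astype(int)
RNG={"roll_1":(105,125),"roll_2":(24,34),"roll_3":(50,75),"roll_4":(172,184)}
def rings(p,box=((.40,.66),(-.32,.30)),zr=(.002,.03)):
    X=cloud(p);h=hsv(p);out={}
    inb=(X[...,0]>box[0][0])&(X[...,0]<box[0][1])&(X[...,1]>box[1][0])&(X[...,1]<box[1][1])&(X[...,2]>zr[0])&(X[...,2]<zr[1])
    for k,(a,b) in RNG.items():
        H=h[...,0];m=((H>=a)&(H<=b)|(H+180<=b))&(h[...,1]>130)&(h[...,2]>70)&inb
        n,l,st,_=cv2.connectedComponentsWithStats(m.astype(np.uint8),connectivity=8)
        if n<2: continue
        i=1+np.argmax(st[1:,4]);q=(l==i)
        c=max(cv2.findContours(q.astype(np.uint8),cv2.RETR_EXTERNAL,cv2.CHAIN_APPROX_NONE)[0],key=len)
        P=X[q];hull=cv2.minEnclosingCircle(P[:,:2].astype(np.float32))
        el=cv2.fitEllipse(c)[0] if len(c)>5 else (0,0)
        # ellipse centre pixel intersect z=.010 plane
        r=Rm(p["orientation"])@np.array([(el[0]-p["cx"])/p["fx"],(el[1]-p["cy"])/p["fy"],1]);o=np.array(p["position"])
        e=o+r*(.008-o[2])/r[2]
        out[k]=(np.array(hull[0]).round(4),round(hull[1],4),e[:2].round(4),int(q.sum()),round(float(np.median(P[:,2])),4))
    return out
E
python3 - <<'E'
from h import *
np.set_printoptions(precision=4,suppress=True)
for n in("scene","top"):
    p=ctrl.get_image(n);X=cloud(p);h=hsv(p)
    print(n,"fx",p["fx"]);
    for k,v in rings(p).items(): print(k,v)
    # desk
    m=(X[...,0]>.35)&(X[...,0]<.6)&(X[...,1]>-.25)&(X[...,1]<.3)&(abs(X[...,2])<.015)
    print("desk z med",np.median(X[m][:,2]))
    # panel
    m=(X[...,0]>.6)&(X[...,0]<.76)&(X[...,1]>-.12)&(X[...,1]<.2)&(X[...,2]>.03)&(X[...,2]<.21)
    P=X[m];c,nn,b=plane(P); nn*=np.sign(nn[0]);print("panel c",c,"n",nn,b.sum(),"yext",np.percentile(P[b],[1,99],axis=0))
    d=(X-c)@nn
    br=m&(d<-.004)&(d>-.03)&(h[...,0]>8)&(h[...,0]<30)&(h[...,1]>90)
    N,l,st,ce=cv2.connectedComponentsWithStats(br.astype(np.uint8),connectivity=8)
    for i in range(1,N):
        if st[i,4]>5: print(" brass",st[i],X[l==i].mean(0),"d",np.percentile(d[l==i],[5,50]))
    # holder
    m=(X[...,0]>.42)&(X[...,0]<.7)&(X[...,1]>.24)&(X[...,1]<.5)
    bl=m&(h[...,0]>95)&(h[...,0]<125)&(h[...,1]>120)
    pl=X[bl&(X[...,2]>.03)];
    if len(pl)>30:
        c,nn,b=plane(pl);nn*=np.sign(nn[0]);print("plate c",c,"n",nn,b.sum(),len(pl),np.percentile(pl,[1,99],axis=0))
    ft=X[bl&(X[...,2]<.015)];print("foot rect",cv2.minAreaRect(ft[:,:2].astype(np.float32)),np.median(ft[:,2]),len(ft))
    w=m&(h[...,1]<60)&(h[...,2]>110)&(X[...,2]>.03)&(X[...,2]<.09);sp=X[w];print("spindle",sp.mean(0),np.median(sp,axis=0),np.percentile(sp,[3,97],axis=0),len(sp))
    k=m&(h[...,2]<60)&(X[...,2]>.012)&(X[...,2]<.04);co=X[k]
    if len(co)>5: print("collar",cv2.minEnclosingCircle(co[:,:2].astype(np.float32)),len(co),np.percentile(co[:,2],[50,95]))
E
```

```text
scene fx 437.5763676551647
roll_1 (array([ 0.4692, -0.0259]), 0.0337, array([ 0.4665, -0.0282]), 630, 0.0093)
roll_2 (array([0.4918, 0.1986]), 0.0299, array([0.4891, 0.1965]), 277, 0.0091)
roll_3 (array([0.471 , 0.0837]), 0.0243, array([0.4716, 0.0844]), 154, 0.0085)
roll_4 (array([ 0.5014, -0.1278]), 0.0211, array([ 0.5034, -0.1268]), 155, 0.0074)
desk z med -0.00046113048726556527
panel c [0.6773 0.0335 0.1237] n [1.     0.0047 0.0016] 10075 yext [[ 0.6749 -0.0997  0.0321]
 [ 0.6796  0.1962  0.2085]]
 brass [338 181   5   5   9] [0.67   0.1621 0.1942] d [-0.0085 -0.0071]
 brass [366 209   8   9  53] [0.6641 0.0829 0.151 ] d [-0.0147 -0.0129]
 brass [391 217   9   9  61] [0.6643 0.0234 0.1505] d [-0.0152 -0.013 ]
plate c [0.5683 0.3835 0.0839] n [0.9753 0.2208 0.0002] 1185 1404 [[0.5556 0.3322 0.0313]
 [0.5818 0.4366 0.1382]]
foot rect ((0.5120208263397217, 0.37043747305870056), (0.12250931560993195, 0.10767578333616257), 12.13577651977539) 0.005902461348739868 994
spindle [0.4968 0.366  0.0498] [0.4949 0.3638 0.0501] [[0.4872 0.3575 0.0317]
 [0.5072 0.3756 0.0664]] 177
collar ((0.4
[... 552 characters left out ...]
[ 0.679   0.1971  0.209 ]]
 brass [288 185   5   2   7] [0.6707 0.1631 0.1973] d [-0.0073 -0.0066]
 brass [322 189   8   6  33] [0.6663 0.0845 0.1552] d [-0.0139 -0.0115]
 brass [349 189   9   6  29] [0.6667 0.0246 0.1553] d [-0.0135 -0.011 ]
plate c [0.5672 0.3918 0.1036] n [ 0.9745  0.2241 -0.0117] 263 337 [[0.5578 0.3369 0.0316]
 [0.5843 0.4318 0.1454]]
foot rect ((0.5137659311294556, 0.37233927845954895), (0.11395863443613052, 0.10693876445293427), 13.115447998046875) 0.006674863481847648 1709
spindle [0.4988 0.3686 0.0593] [0.4987 0.3682 0.0608] [[0.488  0.3587 0.0335]
 [0.511  0.3799 0.0681]] 113
collar ((0.5309786796569824, 0.3763614892959595), 0.050083890557289124) 11 [0.0207 0.0358]
```

>>> move_arm(increments="18.5 33 -4 0 0 0 0; 18.5 33 -4 0 0 0 0; 18.5 33 -4 0 0 0 0; 18.5 33 -4 0 0 0 0; 18.5 33 -4 0 0 0 0; 18.5 33 -4 0 0 0 0; 18.5 33 -4 0 0 0 0; 18.5 33 -4 0 0 0 0")

```text
time: 1.87
position: [0.3325, -0.3578, 0.1907]
tool_rot: [3.108, 0.449, 0.0]
ft_force: [1.4, 0.2, -0.2]
grip_width: 1.0
grip_force: 0.0
```

>>> move_arm(increments="18.5 33 -4 0 0 0 0; 18.5 33 -4 0 0 0 0; 18.5 33 -4 0 0 0 0; 18.5 33 -4 0 0 0 0; 18.5 33 -4 0 0 0 0; 18.5 33 -4 0 0 0 0; 18.5 33 -4 0 0 0 0; 18.5 33 -4 0 0 0 0")

```text
time: 2.53
position: [0.4805, -0.0939, 0.1589]
tool_rot: [3.108, 0.448, 0.001]
ft_force: [0.8, 0.1, -1.0]
grip_width: 1.0
grip_force: 0.0
```

>>> move_arm(increments="1.5 38 0 0 0 -0.4 0; 1.5 38 0 0 0 -0.4 0; 1.5 38 0 0 0 -0.4 0; 1.5 38 0 0 0 -0.4 0; 1.5 38 0 0 0 -0.4 0; 1.5 38 0 0 0 -0.4 0; 1.5 38 0 0 0 -0.4 0; 1.5 38 0 0 0 -0.4 0")

```text
time: 3.2
position: [0.4919, 0.2101, 0.159]
tool_rot: [3.12, 0.36, 0.002]
ft_force: [0.7, -1.0, 0.6]
grip_width: 1.002
grip_force: 0.0
```

>>> move_arm(increments="1.5 38 0 0 0 -0.4 0; 1.5 38 0 0 0 0 0; 1.5 38 0 0 0 0 0; 1.5 38 0 0 0 0 0; 0 0 0 0 0 0 0; 0 0 0 0 0 0 0; 0 0 0 0 0 0 0; 0 0 0 0 0 0 0")

```text
time: 3.87
position: [0.4986, 0.3588, 0.1584]
tool_rot: [3.121, 0.347, 0.0]
ft_force: [-0.7, -0.3, -0.7]
grip_width: 1.0
grip_force: 0.0
```

>>> move_arm(increments="0 9.5 -25 0 0 0 0; 0 0 -35 0 0 0 0; 0 0 -35 0 0 0 0; 0 0 -25 0 0 0 0; 0 0 -15 0 0 0 0; 0 0 -11 0 0 0 0; 0 0 0 0 0 0 0; 0 0 0 0 0 0 0")

```text
time: 4.53
position: [0.4987, 0.3699, 0.0134]
tool_rot: [-3.122, -0.35, -0.001]
ft_force: [0.3, 0.8, 1.3]
grip_width: 1.003
grip_force: 0.0
```

>>> move_arm(increments="0 0 0 0 0 0 120; 0 0 0 0 0 0 255; 0 0 0 0 0 0 255; 0 0 0 0 0 0 255; 0 0 0 0 0 0 255; 0 0 0 0 0 0 255; 0 0 0 0 0 0 255; 0 0 0 0 0 0 255", grip_force=20)

```text
time: 5.2
position: [0.4978, 0.3701, 0.0126]
tool_rot: [3.122, 0.351, -0.0]
ft_force: [0.9, 0.4, 0.8]
grip_width: 0.477
grip_force: 0.0
```

>>> move_arm(increments="0 0 0 0 0 0 255; 0 0 0 0 0 0 255; 0 0 0 0 0 0 255; 0 0 0 0 0 0 255; 0 0 0 0 0 0 255; 0 0 5 0 0 0 255; 0 0 10 0 0 0 255; 0 0 15 0 0 0 255")

```text
time: 5.87
position: [0.4971, 0.3694, 0.0425]
tool_rot: [3.121, 0.351, -0.003]
ft_force: [0.4, -0.3, 0.5]
grip_width: 0.449
grip_force: 20.0
```

>>> move_arm(increments="0 0 20 0 0 0 255; 0 0 20 0 0 0 255; 0 0 20 0 0 0 255; 0 0 20 0 0 0 255; 0 0 20 0 0 0 255; 0 0 0 0 0 0 255; 0 0 0 0 0 0 255; 0 0 0 0 0 0 255")

```text
time: 6.53
position: [0.4977, 0.3698, 0.1427]
tool_rot: [3.121, 0.351, 0.0]
ft_force: [0.0, -0.0, -0.4]
grip_width: 0.452
grip_force: 20.0
```

>>> move_arm(increments="0 0 15 0 0 0 255; 0 0 15 0 0 0 255; 0 -20 0 0 0 6.4 255; 0 -20 0 0 0 6.4 255; 0 -20 0 0 0 6.4 255; 0 -20 0 0 0 6.4 255; 0 -20 0 0 0 6.4 255; 0 -20 0 0 0 6.4 255")

```text
time: 7.2
position: [0.497, 0.2486, 0.1713]
tool_rot: [-2.829, -1.366, 0.004]
ft_force: [0.3, -0.5, -0.4]
grip_width: 0.453
grip_force: 20.0
```

>>> move_arm(increments="10 0 0 0 0 6.4 255; 10 0 0 0 0 6.4 255; 10 0 -20 0 0 6.4 255; 10 0 -30 0 0 6.4 255; 10 0 -30 0 0 6.4 255; 10 0 -30 0 0 6.4 255; 0 0 -20 0 0 0 255; 0 0 -10 0 0 0 255")

```text
time: 7.87
position: [0.5555, 0.2484, 0.0279]
tool_rot: [-2.227, -2.211, 0.01]
ft_force: [-1.0, -1.6, -0.1]
grip_width: 0.451
grip_force: 20.0
```

>>> move_arm(increments="0 0 -10 0 0 0 255; 0 0 -10 0 0 0 255; 0 0 -3 0 0 0 255; 0 0 0 0 0 0 255; 0 0 0 0 0 0 255; 0 0 0 0 0 0 255; 0 0 0 0 0 0 255; 0 0 0 0 0 0 255")

```text
time: 8.53
position: [0.5583, 0.2502, 0.0104]
tool_rot: [2.228, 2.214, 0.002]
ft_force: [-0.0, 1.0, -0.5]
grip_width: 0.45
grip_force: 20.0
```

>>> move_arm(increments="0 0 -3 0 0 0 255; 0 0 0 0 0 0 255; 0 0 0 0 0 0 120; 0 0 0 0 0 0 60; 0 0 0 0 0 0 0; 0 0 0 0 0 0 0; 0 0 0 0 0 0 0; 0 0 10 0 0 0 0")

```text
time: 9.2
position: [0.5565, 0.2492, 0.0151]
tool_rot: [-2.228, -2.214, 0.005]
ft_force: [-0.7, -1.3, 0.1]
grip_width: 0.818
grip_force: 0.0
```

>>> move_arm(increments="0 0 20 0 0 0 0; 0 0 30 0 0 0 0; 0 0 35 0 0 0 0; 0 0 30 0 0 0 0; 0 0 20 0 0 -6.4 0; 0 0 20 0 0 -6.4 0; -10 0 0 0 0 -6.4 0; -10 0 0 0 0 -6.4 0")

```text
time: 9.87
position: [0.5386, 0.2509, 0.174]
tool_rot: [2.668, 1.658, 0.006]
ft_force: [0.0, -0.3, -0.0]
grip_width: 1.0
grip_force: 0.0
```

>>> move_arm(increments="-10 0 0 0 0 -6.4 0; -10 0 0 0 0 -6.4 0; -10 20 0 0 0 -6.4 0; -10 20 0 0 0 -6.4 0; 0 20 0 0 0 -6.4 0; 0 20 0 0 0 -6.4 0; 0 20 0 0 0 -6.4 0; 0 19 0 0 0 -6.4 0")

```text
time: 10.53
position: [0.4975, 0.3704, 0.1725]
tool_rot: [-3.122, -0.344, -0.001]
ft_force: [-0.4, -0.5, -0.4]
grip_width: 0.998
grip_force: 0.0
```

```bash
python3 - <<'E'
from h import *
np.set_printoptions(precision=4,suppress=True)
s=ctrl.get_state();print(s["position"],s["tool_rot"])
p=ctrl.get_image("scene");save(p,"s1.png",(160,150,360,300),3)
X=cloud(p);h=hsv(p);m=(X[...,0]>.42)&(X[...,0]<.65)&(X[...,1]>.22)&(X[...,1]<.5)
w=m&(h[...,1]<60)&(h[...,2]>110)&(X[...,2]>.01)&(X[...,2]<.07);sp=X[w];print("spindle",np.median(sp,axis=0),np.percentile(sp,[3,97],axis=0),len(sp))
bl=m&(h[...,0]>95)&(h[...,0]<125)&(h[...,1]>120)&(X[...,2]>.03)&(X[...,2]<.145)
c,nn,b=plane(X[bl]);print("plate",c,nn,b.sum())
E
```

```text
[0.4975 0.3704 0.1725] [-3.1225 -0.3435 -0.0009]
spindle [0.4955 0.3635 0.0395] [[0.4866 0.3577 0.0121]
 [0.5558 0.4352 0.0649]] 269
plate [0.5685 0.3828 0.0831] [0.9747 0.2234 0.0027] 1207
```

>>> move_arm(increments="0 -1 -30 0 0 0 0; 0 0 -38 0 0 0 0; 0 0 -38 0 0 0 0; 0 0 -25 0 0 0 0; 0 0 -15 0 0 0 0; 0 0 -6 0 0 0 0; 0 0 0 0 0 0 150; 0 0 0 0 0 0 255")

```text
time: 11.25
position: [0.4987, 0.369, 0.0212]
tool_rot: [-3.121, -0.351, -0.003]
ft_force: [1.0, 0.1, -0.3]
grip_width: 0.921
grip_force: 0.0
```

>>> move_arm(increments="0 0 0 0 0 0 255; 0 0 0 0 0 0 255; 0 0 0 0 0 0 255; 0 0 0 0 0 0 255; 0 0 0 0 0 0 255; 0 0 0 0 0 0 255; 0 0 0 0 0 0 255; 0 0 0 0 0 0 255", grip_force=60)

```text
time: 11.92
position: [0.4978, 0.3682, 0.0196]
tool_rot: [-3.122, -0.351, 0.0]
ft_force: [-0.4, 1.3, 0.3]
grip_width: 0.325
grip_force: 0.8
```

>>> move_arm(increments="0 0 0 0 0 0 255; 0 0 0 0 0 0 255; 0 0 5 0 0 0 255; 0 0 10 0 0 0 255; 0 0 10 0 0 0 255; 0 0 10 0 0 0 255; 0 0 5 0 0 0 255; 0 0 0 0 0 0 255")

```text
time: 12.58
position: [0.4989, 0.3689, 0.0618]
tool_rot: [-3.121, -0.351, -0.005]
ft_force: [0.5, -0.0, -4.0]
grip_width: 0.273
grip_force: 57.6
```

>>> move_arm(increments="0 -20 3 0 0 -0.8 255; 0 -20 3 0 0 -0.8 255; 0 -20 3 0 0 -0.8 255; 0 -20 3 0 0 -0.8 255; 2 -20 3 0 0 -0.8 255; 2 -20 3 0 0 -0.8 255; 2 -20 0 0 0 -0.8 255; 2 -20 0 0 0 -0.8 255")

```text
time: 13.25
position: [0.5061, 0.207, 0.0779]
tool_rot: [3.136, 0.175, 0.001]
ft_force: [-0.6, 0.3, -2.9]
grip_width: 0.274
grip_force: 5.7
```

>>> move_arm(increments="4 -20 0 0 0 -0.8 255; 4 -20 0 0 0 -0.8 255; 4 -20 0 0 0 -0.8 255; 4 -20 0 0 0 -0.8 255; 4 -20 0 0 0 -0.8 255; 4 -20 0 0 0 -0.8 255; 4 -20 0 0 0 -0.8 255; 4 -15 0 0 0 -0.7 255")

```text
time: 13.92
position: [0.5378, 0.0508, 0.0774]
tool_rot: [3.14, 0.001, -0.001]
ft_force: [0.5, -0.5, -3.3]
grip_width: 0.263
grip_force: 60.3
```

>>> move_arm(increments="0 0 0 0 0 0 255; 0 0 0 0 0 0 255; 0 0 0 0 0 0 255; 0 0 0 0 0 0 255; 0 0 0 0 0 0 255; 0 0 0 0 0 0 255; 0 0 0 0 0 0 255; 0 0 0 0 0 0 255")

```text
time: 14.58
position: [0.5378, 0.0534, 0.0776]
tool_rot: [3.142, 0.005, -0.0]
ft_force: [-0.6, -0.6, -3.2]
grip_width: 0.262
grip_force: 60.3
```

```bash
cat > hold.py <<'E'
from h import *
np.set_printoptions(precision=4,suppress=True)
import sys
def plate(p,xr,yr,zr=(.07,.25)):
    X=cloud(p);h=hsv(p)
    bl=(X[...,0]>xr[0])&(X[...,0]<xr[1])&(X[...,1]>yr[0])&(X[...,1]<yr[1])&(X[...,2]>zr[0])&(X[...,2]<zr[1])&(h[...,0]>100)&(h[...,0]<125)&(h[...,1]>150)
    P=X[bl];c,n,b=plane(P);n*=np.sign(n[0])
    d=(X-c)@n
    on=bl&(abs(d)<.004)
    Q=X[on]
    print("plate c",c,"n",n,"rot yaw",np.degrees(np.arctan2(n[1],n[0])),"tilt",np.degrees(n[2]),"ext",np.percentile(Q,[1,99],axis=0)[:,1:],len(Q))
    return c,n,on
E
python3 - <<'E'
from hold import *
s=ctrl.get_state();print(s["position"],s["tool_rot"],s["grip_width"],s["grip_force"])
for n in("scene","top"):
    p=ctrl.get_image(n);print(n)
    save(p,f"{n[0]}2.png",(280,120,520,300) if n=="scene" else (240,160,440,310),3)
    plate(p,(.58,.66),(-.03,.15))
    for k,v in rings(p).items(): print(k,v)
E
```

```text
[0.5378 0.0534 0.0776] [ 3.1415  0.0047 -0.0001] 0.26204900321675706 60.30385845975047
scene
plate c [0.6205 0.025  0.0861] n [ 0.6821 -0.0041 -0.7312] rot yaw -0.34658474513470244 tilt -41.89526556218511 ext [[-0.0016  0.0702]
 [ 0.0693  0.1117]] 328
roll_1 (array([ 0.4697, -0.0261]), 0.034, array([ 0.4667, -0.0284]), 643, 0.0093)
roll_2 (array([0.4922, 0.1989]), 0.0307, array([0.4891, 0.1963]), 286, 0.0093)
roll_3 (array([0.4711, 0.0829]), 0.0246, array([0.4717, 0.0841]), 161, 0.0084)
roll_4 (array([ 0.5014, -0.1279]), 0.0213, array([ 0.5033, -0.1269]), 153, 0.0075)
topTraceback (most recent call last):
  File "<stdin>", line 6, in <module>
  File "hold.py", line 7, in plate
    P=X[bl];c,n,b=plane(P);n*=np.sign(n[0])
                  ~~~~~^^^
  File "h.py", line 17, in plane
    a=P[g.choice(len(P),3,False)];n=np.cross(a[1]-a[0],a[2]-a[0])
        ~~~~~~~~^^^^^^^^^^^^^^^^
  File "numpy/random/_generator.pyx", line 864, in numpy.random._generator.Generator.choice
ValueError: a must be a positive integer unless no samples are taken
```

View pics/s2.png

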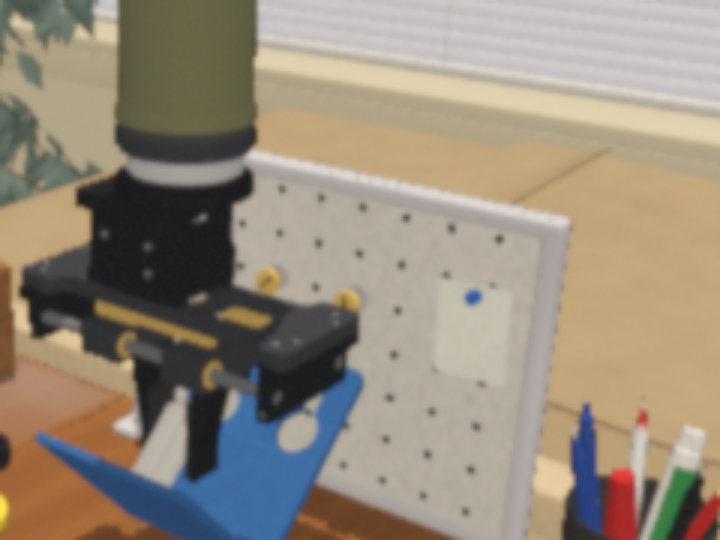

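The grip slackened during the carry and the holder pitched about 45° in the fingers. I'll take it back to the free patch of desk, press it level there, and regrip.

>>> move_arm(increments="-6 0 15 0 0 0 255; -6 0 15 0 0 0 255; -6 25 0 0 0 0 255; -6 25 0 0 0 0 255; -6 25 0 0 0 0 255; -6 25 0 0 0 0 255; -6 25 0 0 0 0 255; -6 25 0 0 0 0 255")

```text
time: 15.35
position: [0.4895, 0.2041, 0.1077]
tool_rot: [3.141, 0.003, 0.001]
ft_force: [0.3, 0.1, -3.0]
grip_width: 0.259
grip_force: 60.3
```

>>> move_arm(increments="-6 25 0 0 0 0 255; -6 25 0 0 0 0 255; -6 25 0 0 0 0 255; -2 25 0 0 0 0 255; 0 25 0 0 0 0 255; 0 25 0 0 0 0 255; 0 0 0 0 0 0 255; 0 0 0 0 0 0 255")

```text
time: 16.02
position: [0.4688, 0.3551, 0.1076]
tool_rot: [-3.14, -0.009, 0.001]
ft_force: [-0.2, -0.4, -4.1]
grip_width: 0.263
grip_force: 60.3
```

>>> move_arm(increments="0 0 -10 0 0 0 255; 0 0 -10 0 0 0 255; 0 0 -8 0 0 0 255; 0 0 -8 0 0 0 255; 0 0 -4 0 0 0 255; 0 0 0 0 0 0 255; 0 0 0 0 0 0 255; 0 0 0 0 0 0 255", grip_force=10)

```text
time: 16.68
position: [0.47, 0.3533, 0.0679]
tool_rot: [-3.141, -0.004, -0.001]
ft_force: [-0.5, 0.1, -3.7]
grip_width: 0.274
grip_force: 10.0
```

```bash
python3 - <<'E'
from hold import *
s=ctrl.get_state();print(s["position"],s["tool_rot"],s["ft_force"],s["torque"],s["grip_width"],s["grip_force"])
p=ctrl.get_image("scene");save(p,"s3.png",(140,130,340,280),3)
plate(p,(.45,.65),(.28,.45),(.04,.2))
E
```

```text
[0.47   0.3533 0.0679] [-3.1412 -0.0037 -0.0006] [-0.4726  0.0849 -3.7303] [ 0.0255  0.0849 -0.0542] 0.27442411604840855 9.961465301457793
plate c [0.5431 0.3396 0.067 ] n [ 0.6849 -0.0051 -0.7286] rot yaw -0.4239206705652422 tilt -41.745962877349434 ext [[0.2971 0.0402]
 [0.4008 0.1017]] 893
```

>>> move_arm(increments="0 0 -4 0 0 0 255; 0 0 -3 0 0 0 255; 0 0 -3 0 0 0 255; 0 0 -3 0 0 0 255; 0 0 -3 0 0 0 255; 0 0 -3 0 0 0 255; 0 0 0 0 0 0 255; 0 0 0 0 0 0 255", grip_force=8)

```text
time: 17.4
position: [0.4707, 0.3539, 0.0505]
tool_rot: [-3.141, -0.004, -0.003]
ft_force: [-1.7, -3.0, 8.7]
grip_width: 0.278
grip_force: 8.0
```

```bash
python3 - <<'E'
from hold import *
s=ctrl.get_state();print(s["position"],s["tool_rot"],s["ft_force"],s["torque"],s["grip_width"],s["grip_force"])
p=ctrl.get_image("scene");save(p,"s4.png",(140,130,340,280),3)
plate(p,(.45,.65),(.28,.45),(.04,.2))
E
```

```text
[0.4707 0.3539 0.0505] [-3.1409 -0.0039 -0.0035] [-1.673  -3.0327  8.6667] [-0.3209  0.4485  0.0025] 0.27848255131623695 7.99967901664786
plate c [0.5417 0.3353 0.0658] n [ 0.7415 -0.0029 -0.6709] rot yaw -0.22490222137977342 tilt -38.441585036541085 ext [[0.2978 0.0405]
 [0.3909 0.104 ]] 686
```

>>> move_arm(increments="0 0 -3 0 0 0 255; 0 0 -3 0 0 0 255; 0 0 -3 0 0 0 255; 0 0 -3 0 0 0 255; 0 0 -3 0 0 0 255; 0 0 -3 0 0 0 255; 0 0 0 0 0 0 255; 0 0 0 0 0 0 255", grip_force=5)

```text
time: 18.12
position: [0.4698, 0.3534, 0.0309]
tool_rot: [-3.141, -0.004, -0.0]
ft_force: [1.2, 1.1, -2.6]
grip_width: 0.071
grip_force: 0.1
```

```bash
python3 - <<'E'
from hold import *
s=ctrl.get_state();print(s["position"],s["tool_rot"],s["ft_force"],s["torque"],s["grip_width"],s["grip_force"])
p=ctrl.get_image("scene");save(p,"s5.png",(140,130,340,280),3)
plate(p,(.45,.65),(.28,.45),(.04,.2))
E
```

```text
[0.4698 0.3534 0.0309] [-3.1413 -0.0039 -0.0002] [ 1.1545  1.1488 -2.6125] [ 0.2422 -0.1748  0.041 ] 0.07068161745400046 0.09830317976593506
plate c [0.4981 0.3207 0.061 ] n [ 0.9758  0.0192 -0.2177] rot yaw 1.1251925544417172 tilt -12.47430694117956 ext [[0.298  0.0405]
 [0.3573 0.1353]] 246
```

View pics/s5.png

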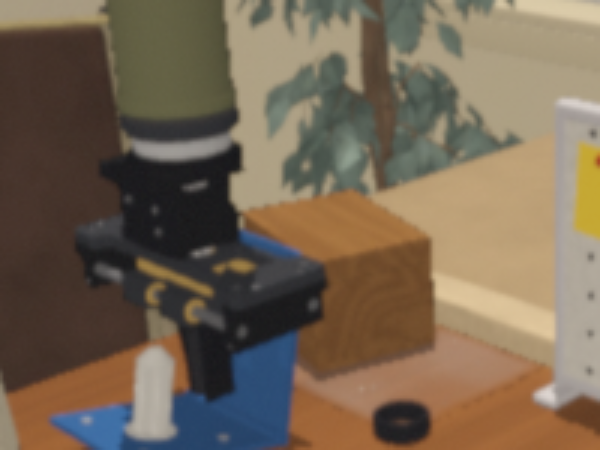

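The holder has slipped out of the fingers and is roughly upright again, with the closed fingers between the spindle and the plate. I'll lift clear and re-measure.

>>> move_arm(increments="0 0 5 0 0 0 255; 0 0 10 0 0 0 255; 0 0 20 0 0 0 255; 0 0 30 0 0 0 255; 0 0 35 0 0 0 200; 0 0 35 0 0 0 100; 0 0 35 0 0 0 0; 0 0 0 0 0 0 0")

```text
time: 18.83
position: [0.4732, 0.3563, 0.2095]
tool_rot: [-3.134, -0.003, -0.019]
ft_force: [0.5, 2.0, 0.8]
grip_width: 0.224
grip_force: 0.0
```

```bash
cat >> hold.py <<'E'
def standing(p,xr=(.36,.65),yr=(.24,.5)):
    X=cloud(p);h=hsv(p);m=(X[...,0]>xr[0])&(X[...,0]<xr[1])&(X[...,1]>yr[0])&(X[...,1]<yr[1])
    w=m&(h[...,1]<60)&(h[...,2]>110)&(X[...,2]>.012)&(X[...,2]<.072)
    n,l,st,_=cv2.connectedComponentsWithStats(w.astype(np.uint8));i=1+np.argmax(st[1:,4]);sp=X[l==i]
    print("spindle mid",(np.percentile(sp,2,axis=0)+np.percentile(sp,98,axis=0))/2,"med",np.median(sp,axis=0),"z",np.percentile(sp[:,2],[2,98]),len(sp))
    bl=m&(h[...,0]>95)&(h[...,0]<125)&(h[...,1]>120)
    ft=X[bl&(X[...,2]<.016)&(X[...,2]>.001)]; print("foot",cv2.minAreaRect(ft[:,:2].astype(np.float32)),np.percentile(ft[:,2],[5,50,95]))
E
python3 - <<'E'
from hold import *
s=ctrl.get_state();print(s["position"])
for n in("scene","top"):
    p=ctrl.get_image(n);print(n)
    if n=="scene":save(p,"s6.png",(120,130,360,330),3)
    plate(p,(.4,.65),(.28,.45),(.03,.2));standing(p)
E
```

```text
[0.4732 0.3563 0.2095]
scene
plate c [0.4838 0.3481 0.0839] n [1.     0.0033 0.0002] rot yaw 0.18830356098854326 tilt 0.009067507022328433 ext [[0.2977 0.0311]
 [0.4032 0.1376]] 1177
spindle mid [0.4129 0.3475 0.0391] med [0.4091 0.3468 0.0396] z [0.0132 0.0649] 297
foot ((0.4263557493686676, 0.3481711745262146), (0.1193862035870552, 0.1146775558590889), 1.119691014289856) [0.0039 0.0058 0.0111]
topTraceback (most recent call last):
  File "<stdin>", line 6, in <module>
  File "hold.py", line 7, in plate
    P=X[bl];c,n,b=plane(P);n*=np.sign(n[0])
                  ~~~~~^^^
  File "h.py", line 17, in plane
    a=P[g.choice(len(P),3,False)];n=np.cross(a[1]-a[0],a[2]-a[0])
        ~~~~~~~~^^^^^^^^^^^^^^^^
  File "numpy/random/_generator.pyx", line 864, in numpy.random._generator.Generator.choice
ValueError: a must be a positive integer unless no samples are taken
```

View pics/s6.png

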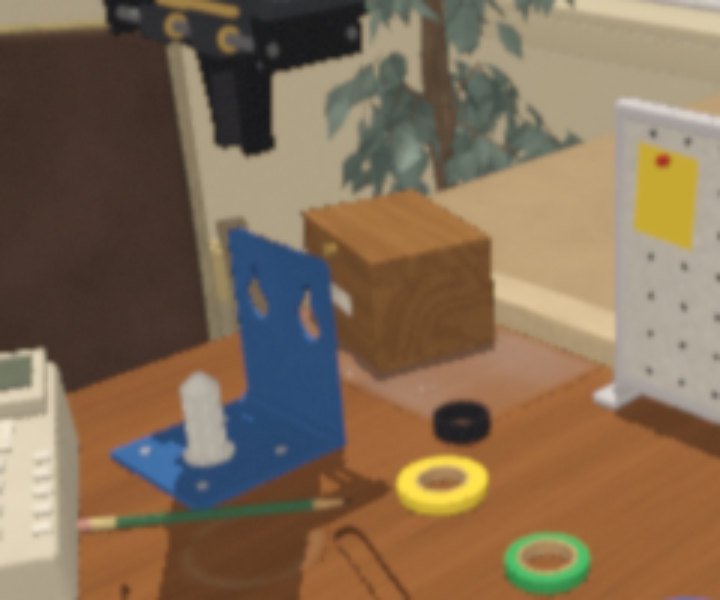

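The holder stands flat, with yaw about 0.2° and the spindle at about (0.4135, 0.348). All rolls and the collar are untouched, so I'll regrip by the spindle.

>>> move_arm(increments="-20 -2 0 0 0 0 0; -20 -2 0 0 0 0 0; -18 -2 0 0 0 0 0; 0 0 -30 0 0 0 0; 0 0 -30 0 0 0 0; 0 0 -30 0 0 0 0; 0 0 -20 0 0 0 0; 0 0 0 0 0 0 0")

```text
time: 19.6
position: [0.4088, 0.3438, 0.0854]
tool_rot: [3.136, 0.004, -0.013]
ft_force: [-1.0, -0.9, 0.2]
grip_width: 0.923
grip_force: 0.0
```

>>> move_arm(increments="4.7 4.2 -10 0 0 0 0; 0 0 -20 0 0 0 0; 0 0 -20 0 0 0 0; 0 0 -10 0 0 0 0; 0 0 -5 0 0 0 0; 0 0 0 0 0 0 0; 0 0 0 0 0 0 0; 0 0 0 0 0 0 0")

```text
time: 20.27
position: [0.4172, 0.3519, 0.0268]
tool_rot: [-3.141, -0.004, -0.003]
ft_force: [-0.6, -0.4, 0.2]
grip_width: 1.001
grip_force: 0.0
```

>>> move_arm(increments="-3.5 -3.8 -3 0 0 0 0; 0 0 -3 0 0 0 0; 0 0 0 0 0 0 100; 0 0 0 0 0 0 180; 0 0 0 0 0 0 255; 0 0 0 0 0 0 255; 0 0 0 0 0 0 255; 0 0 0 0 0 0 255", grip_force=30)

```text
time: 20.93
position: [0.4131, 0.3475, 0.0196]
tool_rot: [-3.142, -0.004, -0.0]
ft_force: [0.0, 1.2, -0.5]
grip_width: 0.631
grip_force: 0.0
```

>>> move_arm(increments="0 0 0 0 0 0 255; 0 0 0 0 0 0 255; 0 0 0 0 0 0 255; 0 0 0 0 0 0 255; 0 0 0 0 0 0 255; 0 0 0 0 0 0 255; 0 0 0 0 0 0 255; 0 0 0 0 0 0 255", grip_force=60)

```text
time: 21.6
position: [0.4131, 0.3483, 0.0198]
tool_rot: [-3.14, -0.004, -0.001]
ft_force: [0.4, 4.3, -1.1]
grip_width: 0.269
grip_force: 57.9
```

>>> move_arm(increments="0 0 5 0 0 0 255; 0 0 10 0 0 0 255; 0 0 15 0 0 0 255; 0 0 15 0 0 0 255; 0 0 10 0 0 0 255; 0 0 0 0 0 0 255; 0 0 0 0 0 0 255; 0 0 0 0 0 0 255")

```text
time: 22.27
position: [0.4125, 0.3463, 0.0737]
tool_rot: [3.14, 0.003, -0.002]
ft_force: [-0.4, 0.6, -3.8]
grip_width: 0.27
grip_force: 58.5
```

```bash
python3 - <<'E'
from hold import *
s=ctrl.get_state();print(s["position"],s["tool_rot"],s["grip_width"],s["ft_force"])
p=ctrl.get_image("scene");plate(p,(.4,.65),(.28,.45),(.085,.2))
E
```

```text
[0.4125 0.3463 0.0737] [ 3.1397  0.0031 -0.0022] 0.27021919175219744 [-0.3908  0.6215 -3.7904]
plate c [0.4845 0.3308 0.1475] n [ 0.9994  0.034  -0.0031] rot yaw 1.9488606320724708 tilt -0.17606425707139872 ext [[0.2927 0.0858]
 [0.3957 0.1914]] 722
```

>>> move_arm(increments="8 -18 2 0 0 0 255; 8 -18 2 0 0 0 255; 8 -18 2 0 0 0 255; 8 -18 0 0 0 0 255; 8 -18 0 0 0 0 255; 8 -18 0 0 0 0 255; 8 -18 0 0 0 0 255; 8 -18 0 0 0 0 255")

```text
time: 22.98
position: [0.4765, 0.2021, 0.0796]
tool_rot: [3.141, 0.004, -0.003]
ft_force: [0.9, 0.7, -3.4]
grip_width: 0.268
grip_force: 58.5
```

>>> move_arm(increments="8 -18 0 0 0 0 255; 8 -18 0 0 0 0 255; 8 -18 0 0 0 0 255; 8 -18 0 0 0 0 255; 8 -18 0 0 0 0 255; 8 -18 0 0 0 0 255; 8 -18 0 0 0 0 255; 8 -18 0 0 0 0 255")

```text
time: 23.65
position: [0.5404, 0.0583, 0.0794]
tool_rot: [3.141, 0.004, -0.004]
ft_force: [-0.0, -0.4, -2.9]
grip_width: 0.272
grip_force: 58.5
```

>>> move_arm(increments="0 0 0 0 0 0 255; 0 0 0 0 0 0 255; 0 0 0 0 0 0 255; 0 0 0 0 0 0 255; 0 0 0 0 0 0 255; 0 0 0 0 0 0 255; 0 0 0 0 0 0 255; 0 0 0 0 0 0 255")

```text
time: 24.32
position: [0.541, 0.0598, 0.0806]
tool_rot: [3.141, 0.005, 0.0]
ft_force: [0.0, 0.5, -3.6]
grip_width: 0.266
grip_force: 58.5
```

```bash
python3 - <<'E'
from hold import *
s=ctrl.get_state();print(s["position"],s["tool_rot"],s["grip_width"],s["ft_force"])
p=ctrl.get_image("scene");c,n,on=plate(p,(.58,.665),(-.03,.15),(.085,.25));save(p,"s7.png",(300,150,460,270),5)
X=cloud(p);Q=X[on];print("top z",np.percentile(Q[:,2],99.5),"y",np.percentile(Q[Q[:,2]>.16][:,1],[1,99]))
p=ctrl.get_image("top");X=cloud(p);h=hsv(p)
bl=(X[...,0]>.59)&(X[...,0]<.67)&(X[...,1]>-.04)&(X[...,1]<.16)&(X[...,2]>.19)&(X[...,2]<.225)&(h[...,0]>95)&(h[...,0]<125)&(h[...,1]>120)
Q=X[bl];print("top",Q.mean(0),np.percentile(Q,[2,98],axis=0),len(Q),np.polyfit(Q[:,1],Q[:,0],1))
E
```

```text
[0.541  0.0598 0.0806] [3.1414 0.0046 0.0001] 0.265598446509831 [ 0.022   0.4647 -3.6168]
plate c [0.6128 0.039  0.1566] n [ 0.9995  0.0324 -0.003 ] rot yaw 1.858995662308351 tilt -0.17337818320089732 ext [[0.0076 0.0856]
 [0.0749 0.1988]] 595
top z 0.19919497599197486 y [0.008  0.0745]<stdin>:7: RuntimeWarning: Mean of empty slice.
  ret = um.true_divide(
Traceback (most recent call last):
IndexError: index -1 is out of bounds for axis 0 with size 0
```

View pics/s7.png

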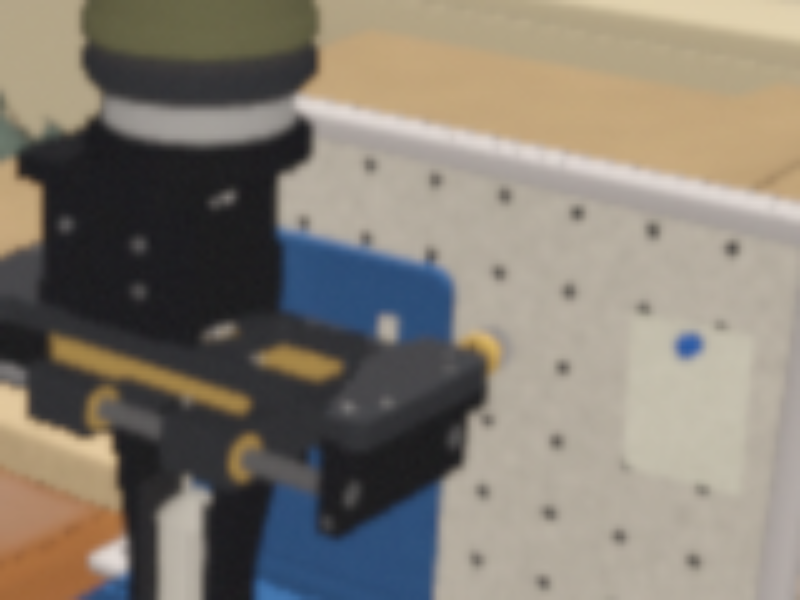

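>>> move_arm(increments="8 -2 0 0 0 -0.5 255; 8 -2 0 0 0 -0.5 255; 8 -2 0 0 0 -0.6 255; 6 -0.3 0 0 0 0 255; 3 0 0 0 0 0 255; 0 0 0 0 0 0 255; 0 0 0 0 0 0 255; 0 0 0 0 0 0 255")

```text
time: 25.08
position: [0.5736, 0.0534, 0.0804]
tool_rot: [3.141, -0.04, -0.001]
ft_force: [0.3, 0.8, -3.8]
grip_width: 0.27
grip_force: 58.5
```

```bash
python3 - <<'E'
from hold import *
s=ctrl.get_state();print(s["position"],s["tool_rot"],s["grip_width"],s["ft_force"])
p=ctrl.get_image("scene");c,n,on=plate(p,(.6,.67),(-.03,.15),(.085,.25));save(p,"s8.png",(300,150,460,270),5)
X=cloud(p);Q=X[on];print("y",np.percentile(Q[(Q[:,2]>.1)&(Q[:,2]<.19)][:,1],[0.5,1,2,99]))
# right brass
h=hsv(p);br=(X[...,0]>.65)&(X[...,0]<.68)&(X[...,1]>-.02)&(X[...,1]<.1)&(X[...,2]>.13)&(X[...,2]<.17)&(h[...,0]>8)&(h[...,0]<30)&(h[...,1]>90)
print("brass",br.sum(),X[br].mean(0) if br.any() else None)
p=ctrl.get_image("top");X=cloud(p);h=hsv(p)
bl=(X[...,0]>.59)&(X[...,0]<.69)&(X[...,1]>-.04)&(X[...,1]<.16)&(X[...,2]>.12)&(h[...,0]>95)&(h[...,0]<125)&(h[...,1]>80)
print(bl.sum(),np.percentile(X[bl],[2,50,98],axis=0) if bl.sum() else 0)
save(p,"t8.png",(240,150,440,300),4)
E
```

```text
[0.5736 0.0534 0.0804] [ 3.1413 -0.0395 -0.0012] 0.2695603089159502 [ 0.3006  0.8282 -3.7776]
plate c [0.6449 0.0298 0.1531] n [ 1.      0.0097 -0.0022] rot yaw 0.554367070356306 tilt -0.1271003313582769 ext [[-0.0009  0.0857]
 [ 0.0656  0.1977]] 579
y [-0.0014 -0.0012 -0.0008  0.0647]
brass 0 None
5 [[0.5995 0.1011 0.2001]
 [0.6464 0.103  0.2028]
 [0.6489 0.1031 0.2389]]
```

View pics/t8.png

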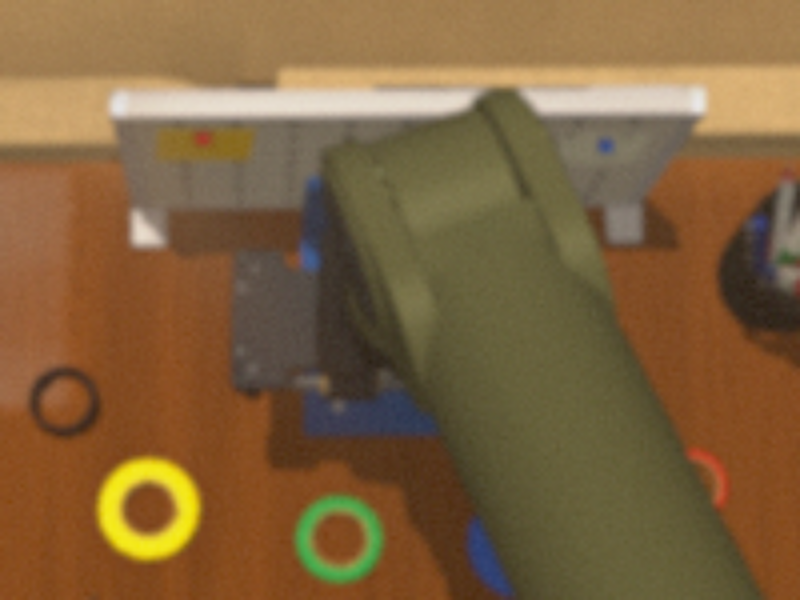

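>>> move_arm(increments="4 0 0 0 0 -0.3 255; 4 0 0 0 0 0 255; 4 0 0 0 0 0 255; 3 0 0 0 0 0 255; 3 0 0 0 0 0 255; 2 0 0 0 0 0 255; 0 0 0 0 0 0 255; 0 0 0 0 0 0 255")

```text
time: 25.85
position: [0.594, 0.0532, 0.0805]
tool_rot: [-3.141, 0.048, 0.001]
ft_force: [0.0, 0.6, -3.3]
grip_width: 0.271
grip_force: 58.5
```

>>> move_arm(increments="1 0 0 0 0 0 255; 1 0 0 0 0 0 255; 1 0 0 0 0 0 255; 1 0 0 0 0 0 255; 0 0 0 0 0 0 255; 0 0 0 0 0 0 255; 0 0 0 0 0 0 255; 0 0 0 0 0 0 255")

```text
time: 26.52
position: [0.598, 0.0531, 0.0806]
tool_rot: [3.141, -0.048, -0.0]
ft_force: [0.3, -0.5, -3.9]
grip_width: 0.267
grip_force: 58.5
```

>>> move_arm(increments="1 0 0 0 0 0 255; 0.5 0 0 0 0 0 255; 0.5 0 0 0 0 0 255; 0 0 0 0 0 0 255; 0 0 0 0 0 0 255; 0 0 0 0 0 0 255; 0 0 0 0 0 0 255; 0 0 0 0 0 0 255")

```text
time: 27.18
position: [0.5999, 0.0531, 0.0805]
tool_rot: [3.141, -0.048, -0.0]
ft_force: [-1.2, -0.7, -4.3]
grip_width: 0.27
grip_force: 58.5
```

>>> move_arm(increments="0.5 0 0 0 0 0 255; 0.5 0 0 0 0 0 255; 0 0 0 0 0 0 255; 0 0 0 0 0 0 255; 0 0 0 0 0 0 255; 0 0 0 0 0 0 255; 0 0 0 0 0 0 255; 0 0 0 0 0 0 255")

```text
time: 27.85
position: [0.6002, 0.0528, 0.0804]
tool_rot: [3.14, -0.048, -0.003]
ft_force: [-5.7, -2.0, -0.2]
grip_width: 0.269
grip_force: 58.7
```

Contact with the panel: the heads are through the holes. Now I'll ease off slightly and slide down.

>>> move_arm(increments="-0.8 0 0 0 0 0 255; 0 0 -2 0 0 0 255; 0 0 -2 0 0 0 255; 0 0 -2 0 0 0 255; 0 0 -2 0 0 0 255; 0 0 -2 0 0 0 255; 0 0 -2 0 0 0 255; 0 0 0 0 0 0 255")

```text
time: 28.52
position: [0.6002, 0.0532, 0.0679]
tool_rot: [-3.141, 0.048, 0.0]
ft_force: [-2.4, -0.0, -4.3]
grip_width: 0.269
grip_force: 58.6
```

>>> move_arm(increments="0 0 -2 0 0 0 255; 0 0 -2 0 0 0 255; 0 0 -2 0 0 0 255; 0 0 -2 0 0 0 255; 0 0 -1 0 0 0 255; 0 0 0 0 0 0 255; 0 0 0 0 0 0 255; 0 0 0 0 0 0 255")

```text
time: 29.18
position: [0.6002, 0.0531, 0.0593]
tool_rot: [-3.141, 0.048, 0.0]
ft_force: [-2.6, 0.4, -4.7]
grip_width: 0.272
grip_force: 58.6
```

>>> move_arm(increments="0 0 -1 0 0 0 255; 0 0 -1 0 0 0 255; 0 0 -1 0 0 0 255; 0 0 -1 0 0 0 255; 0 0 -1 0 0 0 255; 0 0 0 0 0 0 255; 0 0 0 0 0 0 255; 0 0 0 0 0 0 255")

```text
time: 29.85
position: [0.6003, 0.0532, 0.0546]
tool_rot: [3.141, -0.048, 0.0]
ft_force: [-3.3, 1.0, -1.0]
grip_width: 0.268
grip_force: 58.7
```

>>> move_arm(increments="0 0 -0.5 0 0 0 255; 0 0 0 0 0 0 255; 0 0 0 0 0 0 200; 0 0 0 0 0 0 120; 0 0 0 0 0 0 60; 0 0 0 0 0 0 0; 0 0 0 0 0 0 0; 0 0 0 0 0 0 0", grip_force=20)

```text
time: 30.52
position: [0.601, 0.0529, 0.0544]
tool_rot: [-3.141, 0.049, -0.002]
ft_force: [0.4, 0.1, 0.0]
grip_width: 0.57
grip_force: 0.0
```

>>> move_arm(increments="0 0 5 0 0 0 0; 0 0 10 0 0 0 0; 0 0 20 0 0 0 0; 0 0 30 0 0 0 0; -10 0 30 0 0 0 0; -30 0 20 0 0 0 0; -30 0 0 0 0 0 0; -30 0 0 0 0 0 0")

```text
time: 31.18
position: [0.5006, 0.054, 0.1714]
tool_rot: [-3.141, 0.047, -0.006]
ft_force: [-1.0, 1.0, 0.4]
grip_width: 0.993
grip_force: 0.0
```

```bash
cat >> hold.py <<'E'
def hung(p):
    X=cloud(p);h=hsv(p)
    c,n,on=plate(p,(.645,.69),(-.03,.15),(.05,.25))
    Q=X[on];print("  top z",np.percentile(Q[:,2],[98,99.5]),"y",np.percentile(Q[:,1],[1,99]),np.percentile(Q[:,1],[1,99]).mean())
    w=(X[...,0]>.56)&(X[...,0]<.64)&(X[...,1]>.02)&(X[...,1]<.09)&(X[...,2]>.035)&(X[...,2]<.12)&(h[...,1]<60)&(h[...,2]>110);S=X[w]
    if len(S): print("  spindle mid",(np.percentile(S,2,axis=0)+np.percentile(S,98,axis=0))/2,np.percentile(S[:,2],[2,98]),len(S))
E
python3 - <<'E'
from hold import *
s=ctrl.get_state();print(s["position"],s["tool_rot"],s["grip_width"],s["ft_force"])
for n in("scene","top"):
    p=ctrl.get_image(n);print(n)
    if n=="scene":save(p,"s9.png",(300,130,500,280),4)
    try: hung(p)
    except Exception as e: print(e)
    for k,v in rings(p).items(): print(k,v)
E
```

```text
[0.5006 0.054  0.1714] [-3.1411  0.0471 -0.0063] 0.9933015734784535 [-0.9511  1.0264  0.4099]
scene
plate c [0.6712 0.0461 0.1072] n [1.     0.0045 0.0006] rot yaw 0.25708014426293796 tilt 0.03455398272800093 ext [[-0.0007  0.051 ]
 [ 0.1026  0.1712]] 1980
  top z [0.1702 0.1718] y [-0.0007  0.1026] 0.050955478909995064
  spindle mid [0.5975 0.0533 0.07  ] [0.0402 0.0998] 456
roll_1 (array([ 0.4692, -0.0261]), 0.0336, array([ 0.466 , -0.0283]), 615, 0.0093)
roll_2 (array([0.4905, 0.1977]), 0.0299, array([0.4887, 0.1964]), 287, 0.0093)
roll_3 (array([0.471 , 0.0828]), 0.0243, array([0.4713, 0.0838]), 158, 0.0083)
roll_4 (array([ 0.5019, -0.1276]), 0.0213, array([ 0.5039, -0.1266]), 153, 0.0074)
top
a must be a positive integer unless no samples are taken
roll_2 (array([0.4934, 0.2005]), 0.0304, array([0.4935, 0.1997]), 313, 0.0103)
roll_3 (array([0.4719, 0.0847]), 0.0234, array([0.4748, 0.0851]), 55, 0.0101)
roll_4 (array([ 0.4973, -0.1093]), 0.0044, array([ 0.4974, -0.1096]), 4, 0.0099)
```

View pics/s9.png

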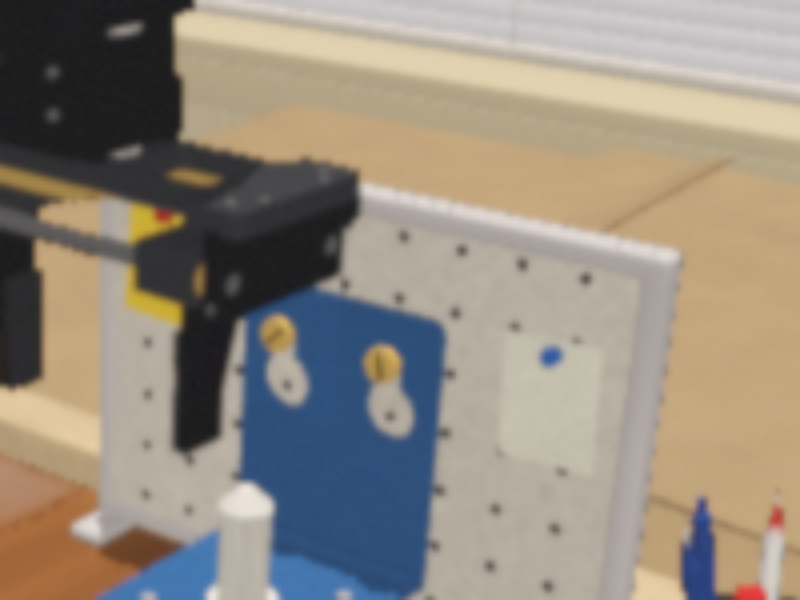

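Hung: both screw heads sit at the tops of the narrow slots (crop (275,333) and (383,363)), and the spindle tip is at (245,495). Now the blue roll.

>>> move_arm(increments="-10 -27 0 0 0 0 0; -10 -27 -10 0 0 0 0; -10.5 -26.5 -35 0 0 0 0; 0 0 -38 0 0 0 0; 0 0 -38 0 0 0 0; 0 0 -25 0 0 0 0; 0 0 -12 0 0 0 0; 0 0 0 0 0 0 0")

```text
time: 31.95
position: [0.4691, -0.0249, 0.0119]
tool_rot: [-3.14, 0.048, 0.007]
ft_force: [0.6, 1.3, 0.7]
grip_width: 1.001
grip_force: 0.0
```

>>> move_arm(increments="0 0 0 0 0 0 0; 0 0 0 0 0 0 0; 0 0 0 0 0 0 0; 0 0 0 0 0 0 0; 0 0 0 0 0 0 0; 0 0 0 0 0 0 0; 0 0 0 0 0 0 0; 0 0 0 0 0 0 0")

```text
time: 32.62
position: [0.4706, -0.0254, 0.014]
tool_rot: [3.141, -0.048, 0.0]
ft_force: [0.7, 1.3, 0.7]
grip_width: 0.995
grip_force: 0.0
```

>>> move_arm(increments="0 -1 -5 0 0 0 0; 0 0 -5 0 0 0 0; 0 0 0 0 0 0 60; 0 0 0 0 0 0 255; 0 0 0 0 0 0 255; 0 0 0 0 0 0 255; 0 0 0 0 0 0 255; 0 0 0 0 0 0 255", grip_force=12)

```text
time: 33.28
position: [0.4706, -0.0263, 0.0038]
tool_rot: [3.141, -0.048, -0.0]
ft_force: [0.0, 0.5, -0.8]
grip_width: 0.782
grip_force: 12.0
```

>>> move_arm(increments="0 0 0 0 0 0 255; 0 0 5 0 0 0 255; 0 0 15 0 0 0 255; 0 0 25 0 0 0 255; 0 0 30 0 0 0 255; 0 0 30 0 0 0 255; 0 0 25 0 0 0 255; 0 0 0 0 0 0 255")

```text
time: 33.95
position: [0.4743, -0.0264, 0.1393]
tool_rot: [3.139, -0.048, 0.015]
ft_force: [0.4, 0.0, -0.0]
grip_width: 0.785
grip_force: 12.0
```

```bash
cat >> hold.py <<'E'
def held(k,zr):
    s=ctrl.get_state();t=np.array(s["position"]);print("tcp",t,s["tool_rot"],s["grip_width"],s["grip_force"])
    p=ctrl.get_image("scene")
    X=cloud(p);h=hsv(p);a,b=RNG[k];H=h[...,0]
    m=((H>=a)&(H<=b)|(H+180<=b))&(h[...,1]>110)&(h[...,2]>50)&(np.linalg.norm(X[...,:2]-t[:2],axis=2)<.06)&(abs(X[...,2]-t[2])<.05)
    P=X[m];print(k,len(P));c,n,bb=plane(P);print(" plane n",n)
    print(" circle",cv2.minEnclosingCircle(P[:,:2].astype(np.float32)),"off",np.array(cv2.minEnclosingCircle(P[:,:2].astype(np.float32))[0])-t[:2],"z",np.percentile(P[:,2],[2,50,98])-t[2])
    return p
E
python3 - <<'E'
from hold import *
held("roll_1",0)
E
```

```text
tcp [ 0.4743 -0.0264  0.1393] [ 3.1387 -0.048   0.0147] 0.7853444433346719 11.999748857924715
roll_1 623
 plane n [ 0.0188  0.0139 -0.9997]
 circle ((0.47312986850738525, -0.0333586111664772), 0.04249167442321777) off [-0.0011 -0.007 ] z [-0.0034  0.0054  0.0271]
```

>>> move_arm(increments="16 10 0 0 0 0 255; 16 10 0 0 0 0 255; 16 10 0 0 0 0 255; 16 10 0 0 0 0 255; 16 10 0 0 0 0 255; 16 10 0 0 0 0 255; 16 10 0 0 0 0 255; 16 9.5 0 0 0 0 255")

```text
time: 34.67
position: [0.5983, 0.0537, 0.1322]
tool_rot: [-3.141, 0.048, 0.004]
ft_force: [0.7, 0.2, -0.1]
grip_width: 0.78
grip_force: 12.0
```

>>> move_arm(increments="0 0 0 0 0 0 255; 0 0 0 0 0 0 255; 0 0 0 0 0 0 255; 0 0 0 0 0 0 255; 0 0 0 0 0 0 255; 0 0 0 0 0 0 255; 0 0 0 0 0 0 255; 0 0 0 0 0 0 255")

```text
time: 35.33
position: [0.5985, 0.0528, 0.134]
tool_rot: [3.141, -0.049, 0.0]
ft_force: [-0.1, -0.1, -0.9]
grip_width: 0.78
grip_force: 12.0
```

```bash
python3 - <<'E'
from hold import *
p=held("roll_1",0);hung(p);save(p,"s10.png",(290,150,490,300),4)
E
```

```text
tcp [0.5985 0.0528 0.134 ] [ 3.1408 -0.049   0.0004] 0.780140421395111 11.999872651649639
roll_1 367
 plane n [-0.0151 -0.006   0.9999]
 circle ((0.6009496450424194, 0.045484885573387146), 0.04187064617872238) off [ 0.0025 -0.0074] z [-0.0022  0.0054  0.0283]
plate c [0.6714 0.0363 0.0932] n [ 1.      0.0032 -0.0007] rot yaw 0.1852172034969433 tilt -0.03822983577085674 ext [[-0.0013  0.0507]
 [ 0.1031  0.168 ]] 1258
  top z [0.1645 0.1698] y [-0.0013  0.1031] 0.05093453261289625
  spindle mid [0.5981 0.0541 0.0698] [0.0401 0.0995] 456
```

View pics/s10.png

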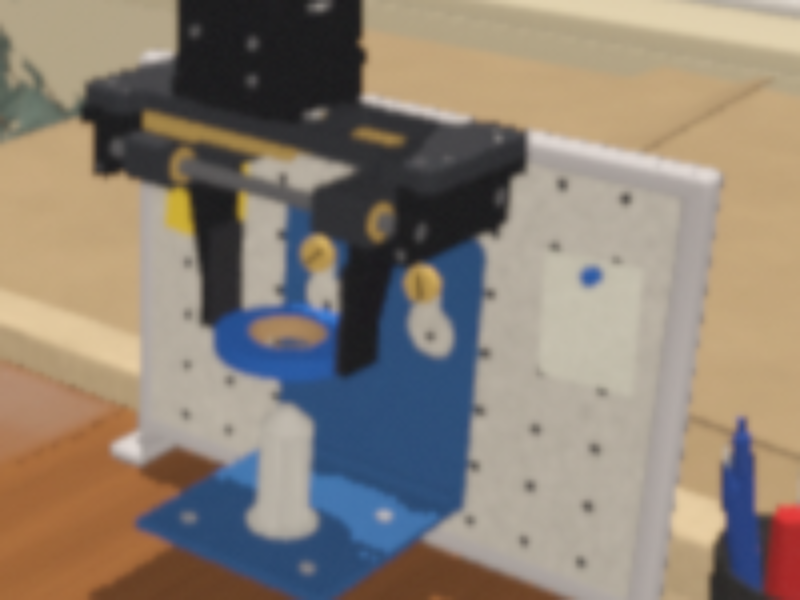

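The blue roll is held flat above the spindle (ring at crop (287,335), tip at (285,410)). Threading it now.

>>> move_arm(increments="1.3 0.3 -12 0 0 0 255; 0 0 -12 0 0 0 255; 0 0 -6 0 0 0 255; 0 0 -6 0 0 0 255; 0 0 -6 0 0 0 255; 0 0 -6 0 0 0 255; 0 0 0 0 0 0 255; 0 0 0 0 0 0 255", grip_force=8)

```text
time: 36.05
position: [0.5997, 0.0535, 0.0854]
tool_rot: [-3.141, 0.048, 0.001]
ft_force: [-0.6, 0.1, 0.2]
grip_width: 0.789
grip_force: 8.0
```

>>> move_arm(increments="0 0 -8 0 0 0 255; 0 0 -8 0 0 0 255; 0 0 -7 0 0 0 255; 0 0 -6 0 0 0 255; 0 0 -4 0 0 0 255; 0 0 -3 0 0 0 255; 0 0 0 0 0 0 255; 0 0 0 0 0 0 255")

```text
time: 36.72
position: [0.5999, 0.0535, 0.0497]
tool_rot: [-3.141, 0.048, 0.0]
ft_force: [-0.0, -0.6, -0.5]
grip_width: 0.787
grip_force: 8.0
```

>>> move_arm(increments="0 0 0 0 0 0 255; 0 0 0 0 0 0 40; 0 0 0 0 0 0 20; 0 0 0 0 0 0 0; 0 0 0 0 0 0 0; 0 0 0 0 0 0 0; 0 0 5 0 0 0 0; 0 0 10 0 0 0 0")

```text
time: 37.38
position: [0.5989, 0.0533, 0.0642]
tool_rot: [3.141, -0.048, -0.004]
ft_force: [-0.1, 0.5, -0.9]
grip_width: 0.997
grip_force: 0.0
```

>>> move_arm(increments="0 0 20 0 0 0 0; 0 0 25 0 0 0 0; -10 0 25 0 0 0 0; -25 10 20 0 0 0 0; -30 30 0 0 0 0 0; -30 35 0 0 0 0 0; -10 35 0 0 0 0 0; 0 35 0 0 0 0 0")

```text
time: 38.05
position: [0.4961, 0.1957, 0.1563]
tool_rot: [3.138, -0.048, 0.003]
ft_force: [1.7, 0.5, -0.2]
grip_width: 1.003
grip_force: 0.0
```

```bash
cat >> hold.py <<'E'
def onsp(p,k):
    X=cloud(p);h=hsv(p);a,b=RNG[k];H=h[...,0]
    m=((H>=a)&(H<=b)|(H+180<=b))&(h[...,1]>110)&(h[...,2]>50)&(np.linalg.norm(X[...,:2]-[.6005,.0535],axis=2)<.045)&(X[...,2]>.044)&(X[...,2]<.14)
    P=X[m];print(k,"on spindle",len(P),cv2.minEnclosingCircle(P[:,:2].astype(np.float32)),"z",np.percentile(P[:,2],[2,50,98]))
E
python3 - <<'E'
from hold import *
s=ctrl.get_state();print(s["position"],s["grip_width"])
for n in ("scene","top"):
    p=ctrl.get_image(n);print(n)
    onsp(p,"roll_1")
    if n=="scene": hung(p);save(p,"s11.png",(290,150,490,300),4)
    for k,v in rings(p).items(): print(k,v)
    print("collar",[(np.array(r["centre"]).round(3).tolist(),round(r["score"],2)) for r in ctrl.find_in("collar",p)[:3]])
E
```

```text
[0.4961 0.1957 0.1563] 1.0029167005367408
scene
roll_1 on spindle 351 ((0.5999051332473755, 0.05178329348564148), 0.03477335348725319) z [0.0446 0.0496 0.051 ]
plate c [0.6708 0.047  0.1083] n [1.     0.0016 0.0076] rot yaw 0.09202770026557155 tilt 0.4355265227078105 ext [[-0.0008  0.0514]
 [ 0.1031  0.1718]] 2021
  top z [0.1708 0.1724] y [-0.0008  0.1031] 0.05114820211372672
  spindle mid [0.5947 0.0531 0.0702] [0.0409 0.0995] 377
roll_2 (array([0.492, 0.198]), 0.0302, array([0.4894, 0.196 ]), 232, 0.0091)
roll_3 (array([0.4712, 0.0833]), 0.0245, array([0.4716, 0.0844]), 156, 0.0084)
roll_4 (array([ 0.5007, -0.1281]), 0.0211, array([ 0.5038, -0.1266]), 155, 0.007)
collar []
top
roll_1 on spindle 473 ((0.6006558537483215, 0.053839169442653656), 0.04420078545808792) z [0.0443 0.0503 0.0563]
roll_2 (array([0.4744, 0.0694]), 0.0011, array([1.2126, 0.9116]), 2, 0.0113)
roll_3 (array([0.475 , 0.0788]), 0.023, array([0.4754, 0.0799]), 54, 0.0105)
roll_4 (array([ 0.5005, -0.1076]), 0.0029, array([1.2126, 0.9116]), 3, 0.0084)
collar [([0.595, 0.057, 0.048], 0.54)]
```

View pics/s11.png

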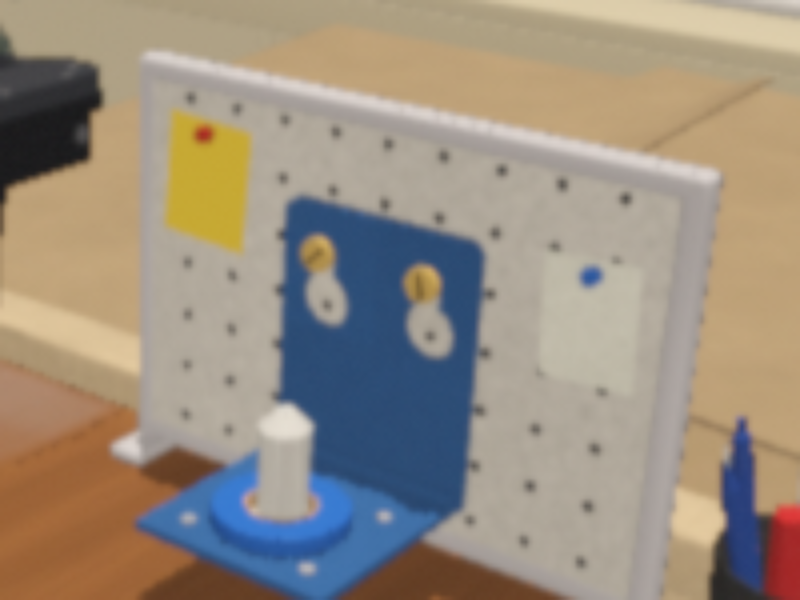

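Blue lies flat and fully down round the spindle (crop (282,512)), and the holder is still seated. Next is yellow.

>>> move_arm(increments="0 0 -35 0 0 0 0; 0 0 -35 0 0 0 0; 0 0 -35 0 0 0 0; 0 0 -20 0 0 0 0; 0 0 -10 0 0 0 0; 0 0 0 0 0 0 0; 0 0 0 0 0 0 0; 0 0 0 0 0 0 0")

```text
time: 38.92
position: [0.4999, 0.1946, 0.0215]
tool_rot: [-3.141, 0.05, -0.004]
ft_force: [0.3, -0.6, -0.5]
grip_width: 1.0
grip_force: 0.0
```

>>> move_arm(increments="-4 2.4 -4 0 0 0 0; -3.4 2 -7 0 0 0 0; 0 0 -6.5 0 0 0 0; 0 0 0 0 0 0 0; 0 0 0 0 0 0 60; 0 0 0 0 0 0 255; 0 0 0 0 0 0 255; 0 0 0 0 0 0 255", grip_force=12)

```text
time: 39.58
position: [0.4911, 0.199, 0.0025]
tool_rot: [-3.141, 0.049, -0.001]
ft_force: [0.5, 0.6, -0.4]
grip_width: 0.783
grip_force: 0.0
```

>>> move_arm(increments="0 0 0 0 0 0 255; 0 0 0 0 0 0 255; 0 0 0 0 0 0 255; 0 0 0 0 0 0 255; 0 0 0 0 0 0 255; 0 0 0 0 0 0 255; 0 0 0 0 0 0 255; 0 0 0 0 0 0 255")

```text
time: 40.25
position: [0.4911, 0.1991, 0.0024]
tool_rot: [-3.141, 0.048, -0.001]
ft_force: [0.4, -0.4, 1.8]
grip_width: 0.672
grip_force: 12.0
```

>>> move_arm(increments="0 0 5 0 0 0 255; 0 0 15 0 0 0 255; 0 0 25 0 0 0 255; 0 0 30 0 0 0 255; 0 0 30 0 0 0 255; 0 0 25 0 0 0 255; 0 0 0 0 0 0 255; 0 0 0 0 0 0 255")

```text
time: 40.92
position: [0.4917, 0.1992, 0.1337]
tool_rot: [3.141, -0.049, 0.005]
ft_force: [-0.3, 0.1, -1.5]
grip_width: 0.671
grip_force: 12.0
```

>>> move_arm(increments="13.6 -18.2 0 0 0 0 255; 13.6 -18.2 0 0 0 0 255; 13.6 -18.2 0 0 0 0 255; 13.6 -18.2 0 0 0 0 255; 13.6 -18.2 0 0 0 0 255; 13.6 -18.2 0 0 0 0 255; 13.6 -18.2 0 0 0 0 255; 13.6 -18.2 0 0 0 0 255")

```text
time: 41.58
position: [0.5989, 0.0522, 0.1302]
tool_rot: [3.141, -0.048, -0.006]
ft_force: [-0.5, 0.7, 0.1]
grip_width: 0.666
grip_force: 12.0
```

>>> move_arm(increments="0 0 0 0 0 0 255; 0 0 0 0 0 0 255; 0 0 0 0 0 0 255; 0 0 0 0 0 0 255; 0 0 0 0 0 0 255; 0 0 0 0 0 0 255; 0 0 0 0 0 0 255; 0 0 0 0 0 0 255")

```text
time: 42.25
position: [0.5996, 0.0537, 0.1324]
tool_rot: [3.141, -0.048, 0.0]
ft_force: [0.1, -0.5, -0.7]
grip_width: 0.667
grip_force: 12.0
```

```bash
python3 - <<'E'
from hold import *
p=held("roll_2",0);hung(p)
E
```

```text
tcp [0.5996 0.0537 0.1324] [ 3.141  -0.0475  0.0003] 0.6674583515480506 11.9884204067057
roll_2 161
 plane n [-0.0145 -0.0225  0.9996]
 circle ((0.5985429286956787, 0.05040882155299187), 0.02952815778553486) off [-0.001  -0.0033] z [-0.0005  0.006   0.0079]
plate c [0.6708 0.0355 0.0945] n [1.     0.007  0.0072] rot yaw 0.3982551133402801 tilt 0.4108546795300884 ext [[-0.0011  0.0506]
 [ 0.1024  0.1677]] 1287
  top z [0.1646 0.1695] y [-0.0011  0.1024] 0.05064685854109122
  spindle mid [0.5946 0.0533 0.0701] [0.0409 0.0992] 384
```

>>> move_arm(increments="0.3 0 -12 0 0 0 255; 0 0 -12 0 0 0 255; 0 0 -6 0 0 0 255; 0 0 -6 0 0 0 255; 0 0 -6 0 0 0 255; 0 0 -6 0 0 0 255; 0 0 0 0 0 0 255; 0 0 0 0 0 0 255", grip_force=8)

```text
time: 42.97
position: [0.5998, 0.0534, 0.0839]
tool_rot: [-3.141, 0.048, 0.001]
ft_force: [-0.1, 0.1, -1.3]
grip_width: 0.676
grip_force: 8.0
```

>>> move_arm(increments="0 0 -6 0 0 0 255; 0 0 -6 0 0 0 255; 0 0 -6 0 0 0 255; 0 0 -4 0 0 0 255; 0 0 -3 0 0 0 255; 0 0 0 0 0 0 255; 0 0 0 0 0 0 255; 0 0 0 0 0 0 255")

```text
time: 43.63
position: [0.6002, 0.0535, 0.0595]
tool_rot: [-3.141, 0.048, -0.001]
ft_force: [0.2, 1.0, -0.7]
grip_width: 0.669
grip_force: 8.0
```

>>> move_arm(increments="0 0 -2 0 0 0 255; 0 0 0 0 0 0 70; 0 0 0 0 0 0 40; 0 0 0 0 0 0 0; 0 0 0 0 0 0 0; 0 0 0 0 0 0 0; 0 0 5 0 0 0 0; 0 0 10 0 0 0 0")

```text
time: 44.3
position: [0.599, 0.0532, 0.0717]
tool_rot: [3.141, -0.048, -0.004]
ft_force: [-0.6, -0.2, -0.2]
grip_width: 0.992
grip_force: 0.0
```

>>> move_arm(increments="0 0 20 0 0 0 0; 0 0 25 0 0 0 0; -10 0 20 0 0 0 0; -25 8 10 0 0 0 0; -30 8 0 0 0 0 0; -30 8 0 0 0 0 0; -25 7 0 0 0 0 0; -8 0 0 0 0 0 0")

```text
time: 44.97
position: [0.4688, 0.0863, 0.1479]
tool_rot: [3.139, -0.043, -0.001]
ft_force: [0.2, -0.1, 0.4]
grip_width: 0.998
grip_force: 0.0
```

>>> move_arm(increments="0 0 0 0 0 0 0; 0 0 0 0 0 0 0; 0 0 0 0 0 0 0; 0 0 0 0 0 0 0; 0 0 0 0 0 0 0; 0 0 0 0 0 0 0; 0 0 0 0 0 0 0; 0 0 0 0 0 0 0")

```text
time: 45.63
position: [0.4721, 0.0844, 0.1471]
tool_rot: [-3.141, 0.048, 0.001]
ft_force: [-0.1, 0.3, -0.3]
grip_width: 1.001
grip_force: 0.0
```

```bash
python3 - <<'E'
from hold import *
s=ctrl.get_state();print(s["position"],s["grip_width"])
p=ctrl.get_image("scene")
onsp(p,"roll_1");onsp(p,"roll_2");hung(p)
for k,v in rings(p).items(): print(k,v)
E
```

```text
[0.4721 0.0844 0.1471] 1.001210776550185
roll_1 on spindle 130 ((0.5974797606468201, 0.05169321596622467), 0.03356244042515755) z [0.0442 0.0476 0.0505]
roll_2 on spindle 256 ((0.5993167161941528, 0.05220489948987961), 0.029895875602960587) z [0.0529 0.0589 0.0609]
plate c [0.6703 0.0473 0.1084] n [0.9999 0.0022 0.0123] rot yaw 0.12874612838966795 tilt 0.7070477098379837 ext [[-0.0006  0.0513]
 [ 0.1035  0.1716]] 2026
  top z [0.1706 0.1721] y [-0.0006  0.1035] 0.05143377112034617
  spindle mid [0.591  0.0545 0.0696] [0.0402 0.0991] 315
roll_3 (array([0.4706, 0.0835]), 0.0248, array([0.4719, 0.0844]), 156, 0.0086)
roll_4 (array([ 0.5006, -0.1279]), 0.0209, array([ 0.5029, -0.1271]), 151, 0.0075)
```

>>> move_arm(increments="0 0 -35 0 0 0 0; 0 0 -38 0 0 0 0; 0 0 -35 0 0 0 0; 0 0 -20 0 0 0 0; 0 0 -6 0 0 0 0; 0 0 0 0 0 0 0; 0 0 0 0 0 0 0; 0 0 0 0 0 0 0")

```text
time: 46.35
position: [0.4736, 0.0847, 0.015]
tool_rot: [-3.141, 0.049, -0.005]
ft_force: [0.0, 0.0, -0.2]
grip_width: 1.002
grip_force: 0.0
```

>>> move_arm(increments="0 0 -6 0 0 0 0; 0 0 0 0 0 0 0; 0 0 0 0 0 0 60; 0 0 0 0 0 0 150; 0 0 0 0 0 0 255; 0 0 0 0 0 0 255; 0 0 0 0 0 0 255; 0 0 0 0 0 0 255", grip_force=12)

```text
time: 47.02
position: [0.472, 0.0844, 0.0073]
tool_rot: [3.141, -0.048, 0.0]
ft_force: [-1.0, 0.4, 0.6]
grip_width: 0.628
grip_force: 0.2
```

>>> move_arm(increments="0 0 0 0 0 0 255; 0 0 0 0 0 0 255; 0 0 0 0 0 0 255; 0 0 0 0 0 0 255; 0 0 0 0 0 0 255; 0 0 0 0 0 0 255; 0 0 0 0 0 0 255; 0 0 0 0 0 0 255")

```text
time: 47.68
position: [0.472, 0.0844, 0.0073]
tool_rot: [3.141, -0.048, -0.0]
ft_force: [-0.2, 0.0, 1.8]
grip_width: 0.584
grip_force: 12.0
```

>>> move_arm(increments="0 0 0 0 0 0 60; 0 0 0 0 0 0 60; 0 0 0 0 0 0 60; 0 0 -4 0 0 0 60; 0 0 0 0 0 0 60; 0 0 0 0 0 0 150; 0 0 0 0 0 0 255; 0 0 0 0 0 0 255")

```text
time: 48.35
position: [0.472, 0.0844, 0.0033]
tool_rot: [3.141, -0.048, -0.0]
ft_force: [-0.4, 0.0, 0.1]
grip_width: 0.617
grip_force: 0.0
```

>>> move_arm(increments="0 0 0 0 0 0 255; 0 0 0 0 0 0 255; 0 0 0 0 0 0 255; 0 0 0 0 0 0 255; 0 0 0 0 0 0 255; 0 0 0 0 0 0 255; 0 0 0 0 0 0 255; 0 0 5 0 0 0 255")

```text
time: 49.02
position: [0.4712, 0.0843, 0.0077]
tool_rot: [3.141, -0.048, -0.003]
ft_force: [0.0, -0.1, -0.5]
grip_width: 0.591
grip_force: 12.0
```

>>> move_arm(increments="0 0 15 0 0 0 255; 0 0 25 0 0 0 255; 0 0 30 0 0 0 255; 0 0 30 0 0 0 255; 0 0 25 0 0 0 255; 0 0 0 0 0 0 255; 0 0 0 0 0 0 255; 0 0 0 0 0 0 255")

```text
time: 49.68
position: [0.4715, 0.0841, 0.1329]
tool_rot: [3.141, -0.049, -0.001]
ft_force: [0.1, -0.6, -1.3]
grip_width: 0.596
grip_force: 12.0
```

>>> move_arm(increments="16 -3.9 0 0 0 0 255; 16 -3.9 0 0 0 0 255; 16 -3.9 0 0 0 0 255; 16 -3.9 0 0 0 0 255; 16 -3.9 0 0 0 0 255; 16 -3.9 0 0 0 0 255; 16 -3.9 0 0 0 0 255; 16 -3.5 0 0 0 0 255")

```text
time: 50.35
position: [0.5995, 0.0533, 0.1309]
tool_rot: [-3.141, 0.048, 0.006]
ft_force: [0.4, 0.0, -0.6]
grip_width: 0.593
grip_force: 12.0
```

>>> move_arm(increments="0 0 0 0 0 0 255; 0 0 0 0 0 0 255; 0 0 0 0 0 0 255; 0 0 0 0 0 0 255; 0 0 0 0 0 0 255; 0 0 0 0 0 0 255; 0 0 0 0 0 0 255; 0 0 0 0 0 0 255")

```text
time: 51.02
position: [0.5998, 0.0535, 0.1335]
tool_rot: [3.141, -0.048, 0.0]
ft_force: [-0.5, -0.9, -1.1]
grip_width: 0.593
grip_force: 12.0
```

```bash
python3 - <<'E'
from hold import *
p=held("roll_3",0)
E
```

```text
tcp [0.5998 0.0535 0.1335] [ 3.1408 -0.0484  0.0003] 0.5927359746935689 12.000020686537027
roll_3 123
 plane n [ 0.0323  0.0311 -0.999 ]
 circle ((0.5942754149436951, 0.052852462977170944), 0.0269559845328331) off [-0.0056 -0.0006] z [-0.0016  0.0045  0.0073]
```

```bash
python3 - <<'E'
from hold import *
s=ctrl.get_state();t=np.array(s["position"])
p=ctrl.get_image("scene");X=cloud(p);h=hsv(p);H=h[...,0]
m=(H>=50)&(H<=75)&(h[...,1]>110)&(h[...,2]>50)&(np.linalg.norm(X[...,:2]-t[:2],axis=2)<.06)&(abs(X[...,2]-t[2])<.05)
P=X[m];T=P[P[:,2]>t[2]+.003]-t
print(np.percentile(T,[0,2,10,50,90,98,100],axis=0))
save(p,"s12.png",(320,190,420,265),8)
E
```

```text
[[-0.0252 -0.0258  0.0031]
 [-0.0247 -0.0232  0.0032]
 [-0.0234 -0.0211  0.0036]
 [-0.0176 -0.0017  0.0055]
 [-0.0066  0.0194  0.0066]
 [ 0.0001  0.0249  0.0069]
 [ 0.0053  0.0255  0.007 ]]
```

View pics/s12.png

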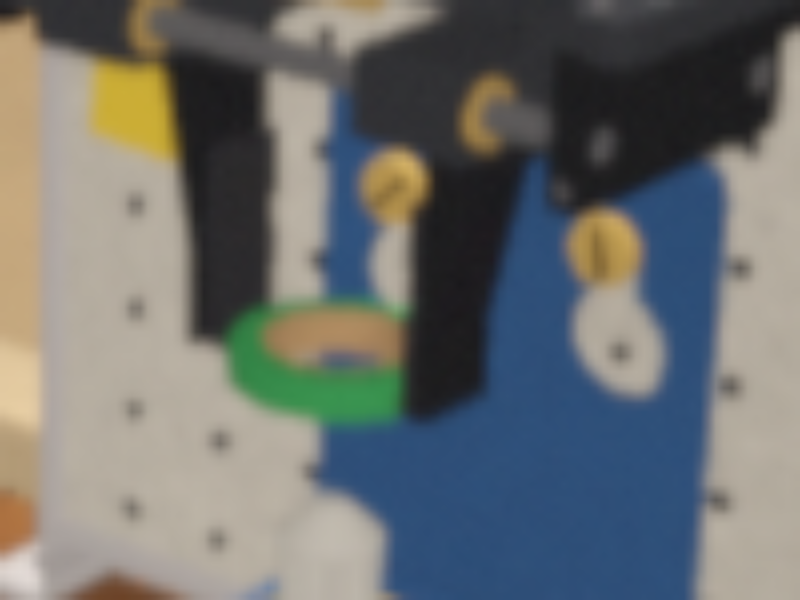

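The green roll is held flat and centred; its near edge is 25 mm from the TCP, as it should be. Threading it.

>>> move_arm(increments="0 0 -12 0 0 0 255; 0 0 -12 0 0 0 255; 0 0 -6 0 0 0 255; 0 0 -6 0 0 0 255; 0 0 -6 0 0 0 255; 0 0 -6 0 0 0 255; 0 0 0 0 0 0 255; 0 0 0 0 0 0 255", grip_force=8)

```text
time: 51.78
position: [0.5998, 0.0536, 0.0849]
tool_rot: [-3.141, 0.048, 0.001]
ft_force: [0.4, 0.9, -0.6]
grip_width: 0.594
grip_force: 8.0
```

>>> move_arm(increments="0 0 -6 0 0 0 255; 0 0 -5 0 0 0 255; 0 0 -4 0 0 0 255; 0 0 -2 0 0 0 255; 0 0 0 0 0 0 255; 0 0 0 0 0 0 255; 0 0 0 0 0 0 255; 0 0 0 0 0 0 255")

```text
time: 52.45
position: [0.6002, 0.0536, 0.0686]
tool_rot: [3.141, -0.048, 0.001]
ft_force: [-0.5, 0.8, 0.0]
grip_width: 0.598
grip_force: 8.0
```

>>> move_arm(increments="0 0 0 0 0 0 255; 0 0 0 0 0 0 90; 0 0 0 0 0 0 60; 0 0 0 0 0 0 0; 0 0 0 0 0 0 0; 0 0 0 0 0 0 0; 0 0 5 0 0 0 0; 0 0 10 0 0 0 0")

```text
time: 53.12
position: [0.599, 0.0534, 0.0826]
tool_rot: [3.141, -0.048, -0.004]
ft_force: [-0.7, -1.2, 0.1]
grip_width: 0.971
grip_force: 0.0
```

>>> move_arm(increments="0 0 20 0 0 0 0; 0 0 25 0 0 0 0; -10 -10 20 0 0 0 0; -25 -30 0 0 0 0 0; -30 -25 0 0 0 0 0; -20 -35 0 0 0 0 0; -10 -35 0 0 0 0 0; 0 -35 0 0 0 0 0")

```text
time: 53.78
position: [0.5029, -0.1179, 0.1496]
tool_rot: [3.138, -0.048, -0.0]
ft_force: [1.1, -0.4, -0.0]
grip_width: 0.999
grip_force: 0.0
```

```bash
python3 - <<'E'
from hold import *
s=ctrl.get_state();print(s["position"],s["grip_width"])
p=ctrl.get_image("scene")
for k in("roll_2","roll_3"):onsp(p,k)
hung(p)
for k,v in rings(p).items(): print(k,v)
E
```

```text
[ 0.5029 -0.1179  0.1496] 0.9994472494786675
roll_2 on spindle 177 ((0.5975203514099121, 0.05020606145262718), 0.028951985761523247) z [0.052 0.058 0.062]
roll_3 on spindle 149 ((0.6001527905464172, 0.05155181139707565), 0.025602547451853752) z [0.0616 0.0681 0.0709]
plate c [0.6705 0.0524 0.0859] n [0.9999 0.0038 0.0151] rot yaw 0.21532172736455804 tilt 0.8624699602745161 ext [[-0.0007  0.0505]
 [ 0.1026  0.1525]] 833
  top z [0.1506 0.154 ] y [-0.0007  0.1026] 0.05096772375743955
  spindle mid [0.5937 0.0546 0.0694] [0.0399 0.0989] 264
roll_4 (array([ 0.5022, -0.1274]), 0.0212, array([ 0.5033, -0.1269]), 158, 0.0074)
```

>>> move_arm(increments="0 -9 -30 0 0 0 0; 0 0 -38 0 0 0 0; 0 0 -35 0 0 0 0; 0 0 -20 0 0 0 0; 0 0 -6 0 0 0 0; 0 0 0 0 0 0 0; 0 0 0 0 0 0 0; 0 0 0 0 0 0 0")

```text
time: 54.5
position: [0.5069, -0.1256, 0.0214]
tool_rot: [3.14, -0.048, 0.005]
ft_force: [0.4, -0.2, -0.7]
grip_width: 0.996
grip_force: 0.0
```

>>> move_arm(increments="0 0 0 0 0 0 0; 0 0 0 0 0 0 0; 0 0 0 0 0 0 0; 0 0 0 0 0 0 0; 0 0 0 0 0 0 0; 0 0 0 0 0 0 0; 0 0 0 0 0 0 0; 0 0 0 0 0 0 0")

```text
time: 55.17
position: [0.505, -0.1254, 0.0192]
tool_rot: [3.141, -0.048, -0.0]
ft_force: [0.2, -0.4, 0.6]
grip_width: 0.998
grip_force: 0.0
```

>>> move_arm(increments="-2 -1.5 -6 0 0 0 0; 0 0 -6 0 0 0 0; 0 0 -4 0 0 0 0; 0 0 0 0 0 0 60; 0 0 0 0 0 0 150; 0 0 0 0 0 0 255; 0 0 0 0 0 0 255; 0 0 0 0 0 0 255", grip_force=12)

```text
time: 55.83
position: [0.5032, -0.127, 0.0035]
tool_rot: [3.141, -0.048, 0.001]
ft_force: [0.0, 0.6, -0.1]
grip_width: 0.708
grip_force: 0.0
```

>>> move_arm(increments="0 0 0 0 0 0 255; 0 0 0 0 0 0 255; 0 0 0 0 0 0 255; 0 0 0 0 0 0 255; 0 0 0 0 0 0 255; 0 0 0 0 0 0 255; 0 0 0 0 0 0 255; 0 0 0 0 0 0 255")

```text
time: 56.5
position: [0.5031, -0.127, 0.0034]
tool_rot: [3.141, -0.048, 0.0]
ft_force: [0.7, 0.3, 0.3]
grip_width: 0.502
grip_force: 12.0
```

>>> move_arm(increments="0 0 5 0 0 0 255; 0 0 15 0 0 0 255; 0 0 25 0 0 0 255; 0 0 30 0 0 0 255; 0 0 30 0 0 0 255; 0 0 25 0 0 0 255; 0 0 0 0 0 0 255; 0 0 0 0 0 0 255")

```text
time: 57.17
position: [0.504, -0.1273, 0.1349]
tool_rot: [3.139, -0.049, 0.005]
ft_force: [0.1, 0.4, -0.8]
grip_width: 0.501
grip_force: 12.0
```

>>> move_arm(increments="12 22.5 0 0 0 0 255; 12 22.5 0 0 0 0 255; 12 22.5 0 0 0 0 255; 12 22.5 0 0 0 0 255; 12 22.5 0 0 0 0 255; 12 22.5 0 0 0 0 255; 12 22.5 0 0 0 0 255; 12 22.5 0 0 0 0 255")

```text
time: 57.83
position: [0.5982, 0.054, 0.1313]
tool_rot: [3.141, -0.048, -0.005]
ft_force: [-0.4, -0.1, -0.7]
grip_width: 0.502
grip_force: 12.0
```

>>> move_arm(increments="0 0 0 0 0 0 255; 0 0 0 0 0 0 255; 0 0 0 0 0 0 255; 0 0 0 0 0 0 255; 0 0 0 0 0 0 255; 0 0 0 0 0 0 255; 0 0 0 0 0 0 255; 0 0 0 0 0 0 255")

```text
time: 58.5
position: [0.599, 0.0525, 0.1334]
tool_rot: [3.141, -0.05, 0.0]
ft_force: [-0.3, -0.1, 0.6]
grip_width: 0.498
grip_force: 12.0
```

```bash
cat >> hold.py <<'E'
def near(k,r):
    s=ctrl.get_state();t=np.array(s["position"]);print("tcp",t,s["grip_width"],s["grip_force"])
    p=ctrl.get_image("scene");X=cloud(p);h=hsv(p);H=h[...,0]
    if k=="collar": c=h[...,2]<70
    else: a,b=RNG[k];c=((H>=a)&(H<=b)|(H+180<=b))&(h[...,1]>110)&(h[...,2]>50)
    m=c&(np.linalg.norm(X[...,:2]-t[:2],axis=2)<.05)&(abs(X[...,2]-t[2])<.02)
    T=X[m]-t;T2=T[T[:,2]>.002];print(k,len(T),np.percentile(T2,[0,2,50,98,100],axis=0),"x off",T2[:,0].min()+r)
    return p
E
python3 - <<'E'
from hold import *
near("roll_4",.022)
E
```

```text
tcp [0.599  0.0525 0.1334] 0.4979169281727465 11.99991948902607
roll_4 99 [[-0.0214 -0.0223  0.0022]
 [-0.021  -0.0214  0.0022]
 [-0.0147 -0.0049  0.0044]
 [-0.0013  0.0225  0.0069]
 [ 0.003   0.0232  0.0074]] x off 0.000571886487017316
```

>>> move_arm(increments="0.5 0.8 -12 0 0 0 255; 0 0 -12 0 0 0 255; 0 0 -6 0 0 0 255; 0 0 -6 0 0 0 255; 0 0 -6 0 0 0 255; 0 0 -6 0 0 0 255; 0 0 0 0 0 0 255; 0 0 0 0 0 0 255", grip_force=8)

```text
time: 59.22
position: [0.5993, 0.0539, 0.0849]
tool_rot: [-3.141, 0.048, 0.001]
ft_force: [0.1, 0.6, 0.1]
grip_width: 0.508
grip_force: 8.0
```

>>> move_arm(increments="0 0 -4 0 0 0 255; 0 0 -3 0 0 0 255; 0 0 0 0 0 0 255; 0 0 0 0 0 0 255; 0 0 0 0 0 0 110; 0 0 0 0 0 0 80; 0 0 0 0 0 0 0; 0 0 0 0 0 0 0")

```text
time: 59.88
position: [0.5996, 0.0539, 0.0785]
tool_rot: [3.141, -0.048, 0.0]
ft_force: [0.4, 0.9, -0.3]
grip_width: 0.715
grip_force: 0.0
```

>>> move_arm(increments="0 0 0 0 0 0 0; 0 0 0 0 0 0 0; 0 0 5 0 0 0 0; 0 0 15 0 0 0 0; 0 0 20 0 0 0 0; 0 0 25 0 0 0 0; -5 25 5 0 0 0 0; -5 35 0 0 0 0 0")

```text
time: 60.55
position: [0.5922, 0.1101, 0.151]
tool_rot: [3.139, -0.061, 0.008]
ft_force: [1.2, 1.2, -0.8]
grip_width: 1.002
grip_force: 0.0
```

>>> move_arm(increments="-5 35 0 0 0 0 0; -5 35 0 0 0 0 0; -5 35 0 0 0 0 0; -5 15 0 0 0 0 0; -10 12 0 0 0 0 0; 0 0 0 0 0 0 0; 0 0 0 0 0 0 0; 0 0 0 0 0 0 0")

```text
time: 61.22
position: [0.5604, 0.2435, 0.1482]
tool_rot: [3.139, -0.053, 0.001]
ft_force: [0.4, 0.0, -0.1]
grip_width: 0.998
grip_force: 0.0
```

```bash
python3 - <<'E'
from hold import *
s=ctrl.get_state();print(s["position"],s["tool_rot"],s["grip_width"])
p=ctrl.get_image("scene")
for k in("roll_1","roll_2","roll_3","roll_4"):onsp(p,k)
hung(p)
X=cloud(p);h=hsv(p);q=(h[...,2]<75)&(X[...,2]>.003)&(X[...,2]<.025)&(X[...,0]>.42)&(X[...,0]<.64)&(X[...,1]>.12)&(X[...,1]<.36)
P=X[q];print("collar dark",len(P),cv2.minEnclosingCircle(P[:,:2].astype(np.float32)),np.percentile(P,[2,50,98],axis=0))
save(p,"s13.png",(240,180,440,330),4)
E
```

```text
[0.5604 0.2435 0.1482] [ 3.1393 -0.0526  0.0008] 0.9975919255014101
roll_1 on spindle 128 ((0.5980290174484253, 0.05164968967437744), 0.034416645765304565) z [0.0441 0.0476 0.0497]
roll_2 on spindle 176 ((0.5981650352478027, 0.05129767209291458), 0.028947904706001282) z [0.0529 0.0583 0.0686]
roll_3 on spindle 115 ((0.5977919697761536, 0.05097225308418274), 0.02400125004351139) z [0.061  0.0666 0.0699]
roll_4 on spindle 96 ((0.6013029217720032, 0.047464776784181595), 0.021417008712887764) z [0.0714 0.0761 0.08  ]
plate c [0.67   0.0476 0.109 ] n [0.9998 0.004  0.0178] rot yaw 0.22884870954331413 tilt 1.0211879006117572 ext [[-0.0007  0.0521]
 [ 0.103   0.1718]] 2011
  top z [0.1707 0.1722] y [-0.0007  0.103 ] 0.0511412495098
  spindle mid [0.5895 0.0551 0.0691] [0.0389 0.0992] 193
collar dark 188 ((0.5546284914016724, 0.25103476643562317), 0.022370420396327972) [[0.5371 0.231  0.0033]
 [0.553  0.2484 0.0103]
 [0.5751 0.269  0.0163]]
```

View pics/s13.png

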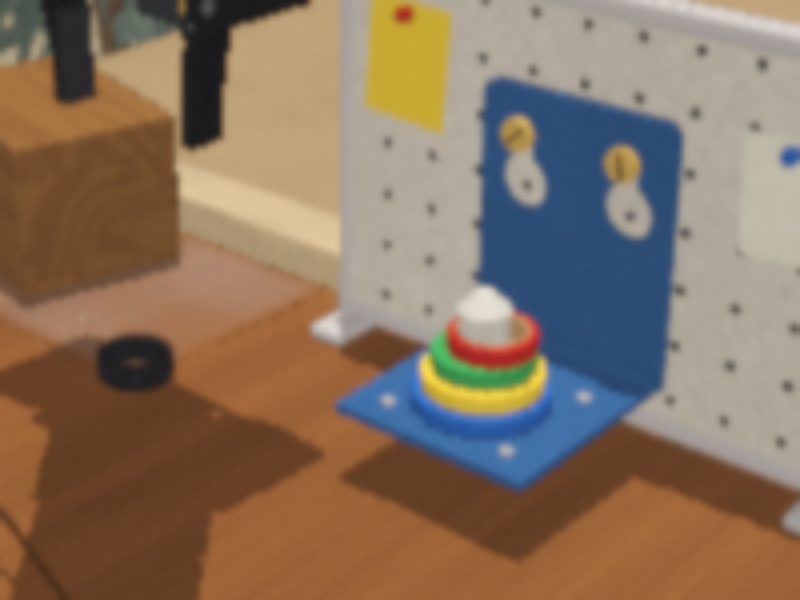

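All four rolls are stacked in order and flat, with the red at crop (493,338), and the collar stands at (135,362). Picking up the collar.

>>> move_arm(increments="-3 5 -30 0 0 0 0; 0 0 -38 0 0 0 0; 0 0 -35 0 0 0 0; 0 0 -15 0 0 0 0; 0 0 -6 0 0 0 0; 0 0 0 0 0 0 0; 0 0 0 0 0 0 0; 0 0 0 0 0 0 0")

```text
time: 61.93
position: [0.5582, 0.2516, 0.0266]
tool_rot: [-3.14, 0.049, -0.005]
ft_force: [0.1, -1.3, -0.2]
grip_width: 0.999
grip_force: 0.0
```

>>> move_arm(increments="0 0 0 0 0 0 0; 0 0 0 0 0 0 0; 0 0 0 0 0 0 0; 0 0 0 0 0 0 0; 0 0 0 0 0 0 0; 0 0 0 0 0 0 0; 0 0 0 0 0 0 0; 0 0 0 0 0 0 0")

```text
time: 62.6
position: [0.5565, 0.2508, 0.0242]
tool_rot: [3.141, -0.048, -0.0]
ft_force: [-0.9, -0.8, -0.4]
grip_width: 1.003
grip_force: 0.0
```

>>> move_arm(increments="0.5 -0.5 -8 0 0 0 0; 0 0 -6 0 0 0 0; 0 0 -4 0 0 0 0; 0 0 0 0 0 0 60; 0 0 0 0 0 0 150; 0 0 0 0 0 0 255; 0 0 0 0 0 0 255; 0 0 0 0 0 0 255", grip_force=12)

```text
time: 63.27
position: [0.5572, 0.2505, 0.0066]
tool_rot: [-3.141, 0.048, -0.001]
ft_force: [-0.7, 0.5, -0.4]
grip_width: 0.705
grip_force: 0.0
```

>>> move_arm(increments="0 0 0 0 0 0 255; 0 0 0 0 0 0 255; 0 0 0 0 0 0 255; 0 0 0 0 0 0 255; 0 0 0 0 0 0 255; 0 0 0 0 0 0 255; 0 0 0 0 0 0 255; 0 0 0 0 0 0 255")

```text
time: 63.93
position: [0.5571, 0.2504, 0.0064]
tool_rot: [3.141, -0.048, 0.0]
ft_force: [-0.2, -0.3, 1.1]
grip_width: 0.446
grip_force: 12.0
```

>>> move_arm(increments="0 0 5 0 0 0 255; 0 0 15 0 0 0 255; 0 0 25 0 0 0 255; 0 0 30 0 0 0 255; 0 0 30 0 0 0 255; 0 0 25 0 0 0 255; 0 0 0 0 0 0 255; 0 0 0 0 0 0 255")

```text
time: 64.6
position: [0.5581, 0.2511, 0.1391]
tool_rot: [-3.14, 0.048, -0.007]
ft_force: [-0.4, 0.4, -0.3]
grip_width: 0.451
grip_force: 12.0
```

>>> move_arm(increments="5.4 -24.6 0 0 0 0 255; 5.4 -24.6 0 0 0 0 255; 5.4 -24.6 0 0 0 0 255; 5.4 -24.6 0 0 0 0 255; 5.4 -24.6 0 0 0 0 255; 5.4 -24.6 0 0 0 0 255; 5.4 -24.6 0 0 0 0 255; 5 -24.6 0 0 0 0 255")

```text
time: 65.27
position: [0.599, 0.0521, 0.1352]
tool_rot: [3.141, -0.048, -0.004]
ft_force: [1.3, -0.7, 0.2]
grip_width: 0.452
grip_force: 12.0
```

>>> move_arm(increments="0 0 0 0 0 0 255; 0 0 0 0 0 0 255; 0 0 0 0 0 0 255; 0 0 0 0 0 0 255; 0 0 0 0 0 0 255; 0 0 0 0 0 0 255; 0 0 0 0 0 0 255; 0 0 0 0 0 0 255")

```text
time: 65.93
position: [0.5997, 0.0541, 0.1363]
tool_rot: [3.141, -0.047, 0.0]
ft_force: [0.1, 0.9, -0.1]
grip_width: 0.449
grip_force: 12.0
```

```bash
python3 - <<'E'
from hold import *
p=near("collar",.020);onsp(p,"roll_4");hung(p)
save(p,"s14.png",(300,170,440,275),5)
E
```

```text
tcp [0.5997 0.0541 0.1363] 0.44852516724928515 11.99988295789808
collar 392 [[-0.0206 -0.0299  0.002 ]
 [-0.0195 -0.0293  0.0022]
 [-0.0081 -0.0012  0.0083]
 [ 0.0164  0.0244  0.0195]
 [ 0.0186  0.0254  0.0198]] x off -0.0005539215983756569
roll_4 on spindle 97 ((0.6024004220962524, 0.047960806638002396), 0.022167837247252464) z [0.0716 0.0762 0.0797]
plate c [0.6702 0.0407 0.0998] n [0.9998 0.0022 0.0213] rot yaw 0.12601277884622525 tilt 1.221973835035388 ext [[-0.0008  0.0513]
 [ 0.1026  0.1683]] 1551
  top z [0.1662 0.1701] y [-0.0008  0.1026] 0.05091381154573349
  spindle mid [0.5903 0.0553 0.0692] [0.0396 0.0989] 187
```

View pics/s14.png

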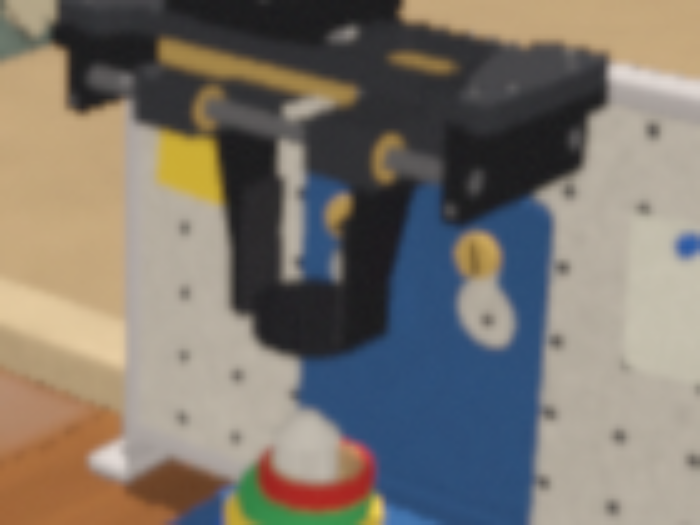

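>>> move_arm(increments="-0.6 -0.6 -12 0 0 0 255; 0 0 -8 0 0 0 255; 0 0 -6 0 0 0 255; 0 0 -6 0 0 0 255; 0 0 -5 0 0 0 255; 0 0 -4 0 0 0 255; 0 0 0 0 0 0 255; 0 0 0 0 0 0 255", grip_force=8)

```text
time: 66.65
position: [0.5991, 0.053, 0.0951]
tool_rot: [-3.141, 0.048, 0.001]
ft_force: [0.4, -0.9, 0.2]
grip_width: 0.451
grip_force: 8.0
```

>>> move_arm(increments="0 0 -3 0 0 0 255; 0 0 -2 0 0 0 255; 0 0 0 0 0 0 255; 0 0 0 0 0 0 255; 0 0 0 0 0 0 255; 0 0 0 0 0 0 255; 0 0 0 0 0 0 255; 0 0 0 0 0 0 255")

```text
time: 67.32
position: [0.5992, 0.0529, 0.0904]
tool_rot: [3.141, -0.049, 0.0]
ft_force: [0.1, 0.9, 0.3]
grip_width: 0.451
grip_force: 8.0
```

>>> move_arm(increments="0 0 -2 0 0 0 255; 0 0 0 0 0 0 255; 0 0 0 0 0 0 255; 0 0 0 0 0 0 120; 0 0 0 0 0 0 90; 0 0 0 0 0 0 0; 0 0 0 0 0 0 0; 0 0 0 0 0 0 0")

```text
time: 67.98
position: [0.5992, 0.053, 0.0883]
tool_rot: [3.141, -0.048, 0.0]
ft_force: [-0.1, 0.6, 0.3]
grip_width: 0.746
grip_force: 0.0
```

>>> move_arm(increments="0 0 0 0 0 0 0; 0 0 5 0 0 0 0; 0 0 15 0 0 0 0; 0 0 25 0 0 0 0; 0 0 25 0 0 0 0; -20 0 10 0 0 0 0; -30 20 0 0 0 0 0; -30 35 0 0 0 0 0")

```text
time: 68.65
position: [0.5225, 0.1017, 0.1692]
tool_rot: [3.14, -0.059, 0.002]
ft_force: [0.4, 1.2, 0.4]
grip_width: 0.997
grip_force: 0.0
```

>>> move_arm(increments="0 35 0 0 0 0 0; 0 35 0 0 0 0 0; 0 0 0 0 0 0 0; 0 0 0 0 0 0 0; 0 0 0 0 0 0 0; 0 0 0 0 0 0 0; 0 0 0 0 0 0 0; 0 0 0 0 0 0 0")

```text
time: 69.32
position: [0.5224, 0.1733, 0.1682]
tool_rot: [3.141, -0.052, -0.0]
ft_force: [-0.8, 0.9, -0.6]
grip_width: 0.997
grip_force: 0.0
```

```bash
python3 - <<'E'
from hold import *
s=ctrl.get_state();print(s["position"],s["grip_width"],s["time"])
p=ctrl.get_image("scene")
for k in("roll_1","roll_2","roll_3","roll_4"):onsp(p,k)
hung(p)
X=cloud(p);h=hsv(p);q=(h[...,2]<75)&(np.linalg.norm(X[...,:2]-[.599,.053],axis=2)<.03)&(X[...,2]>.07)&(X[...,2]<.12)
P=X[q];print("collar",len(P),cv2.minEnclosingCircle(P[:,:2].astype(np.float32)),np.percentile(P,[2,50,98],axis=0))
save(p,"s15.png",(300,170,440,275),5)
E
```

```text
[0.5224 0.1733 0.1682] 0.9965307596535619 69.3167
roll_1 on spindle 128 ((0.5984763503074646, 0.05200422927737236), 0.03397205099463463) z [0.0442 0.0475 0.0952]
roll_2 on spindle 185 ((0.5979163646697998, 0.05072728171944618), 0.02906172163784504) z [0.0522 0.0581 0.0688]
roll_3 on spindle 109 ((0.5965650677680969, 0.050295885652303696), 0.02357989177107811) z [0.0615 0.0661 0.0694]
roll_4 on spindle 117 ((0.5982230305671692, 0.044291332364082336), 0.02132313698530197) z [0.0716 0.0773 0.0827]
plate c [0.67   0.0472 0.1096] n [0.9998 0.0038 0.0185] rot yaw 0.21653838569341236 tilt 1.059605852812261 ext [[-0.0008  0.052 ]
 [ 0.1031  0.1716]] 1973
  top z [0.1706 0.1723] y [-0.0008  0.1031] 0.051174970890821965
  spindle mid [0.5951 0.0556 0.0689] [0.0386 0.0991] 141
collar 157 ((0.5975008010864258, 0.05132689327001572), 0.020133430138230324) [[0.5784 0.0323 0.0813]
 [0.5878 0.0434 0.0889]
 [0.6158 0.069  0.0959]]
```

View pics/s15.png

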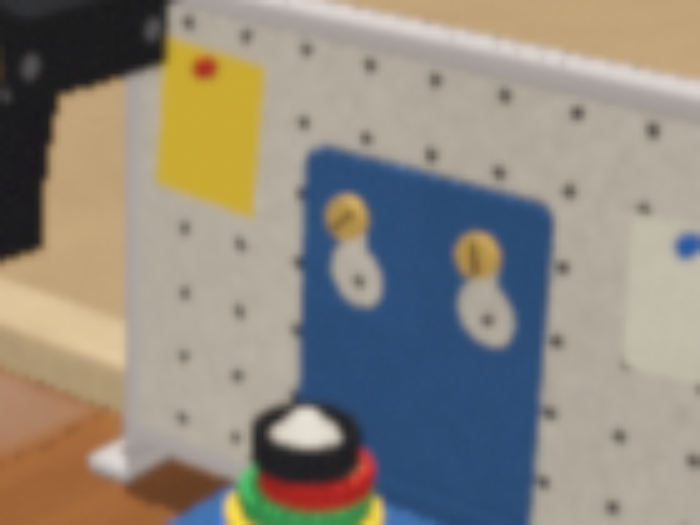

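The collar sits flat on top of the red roll (crop (307,440)), both screw heads are in the slot tops, and the gripper is clear. Handing in.

```bash
python3 -c "
from bench import ctrl
print(ctrl.close_job())"
```

```text
the job is handed in; nothing more can be done
None
```

The holder hangs on both screws with all four rolls threaded largest to smallest and the collar on top, the pen pot was not touched, and I handed the job in at about 69 s; no verdict was returned. On the first carry the grip slackened and the holder pitched about 45°, so I set it level on the desk and regripped it. In the last pictures it leans about 1° and the red roll sits a few millimetres off-centre, both within the limits by my measurements.

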